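Tidy the entry shelf: pocket things into the caddy, phone onto its charger

TASK

Gather my orange-marked things into the grey pocket caddy: the keys with the orange fob lying flat in the long pocket, the earphone case with the orange lid lid-up in the middle-sized pocket, and the coin tube with the orange cap upright in the small pocket. Set the white phone down gently, flat and centred, on the round walnut charging pad. The blue-marked look-alikes and the glass vase are not to be moved.

Things in the scene. Friction and masses are not known exactly. Their poses are not given: they have to be found in the camera images.
- caddy: grey silicone caddy fixed to the shelf, 140 (own x) x 139 (y) mm, walls 10 mm high, inner floor 3 mm above the shelf; origin: centre of underside. Pockets (inside size x, y; centre in own frame, mm): LONG for keys 130 x 52 at (0, -38.5); beyond a 15 mm ridge MIDDLE-SIZED for the case 74 x 62 at (-28, 33.5) and SMALL for the tube 51 x 62 at (39.5, 33.5). Other walls 5 mm thick.
- pad: round walnut charging pad fixed to the shelf, 100 mm diameter, 10 mm high, flat top with a small black dot at its centre. Origin: centre of its underside.
- phone: glossy white phone lying flat, 130 mm (own x) x 62 mm (own y) x 10 mm thick, one small black lens near its +x end, about 170 g. Origin: centre of its underside.
- keys_orange: keys lying flat, one rigid piece 104 mm long (own x), 30 mm wide (y): orange fob 48 x 30 x 18 mm high, centred 28 mm from the origin along own -x, then a flat ring and keys under 6 mm high to the +x end; orange: belongs in the caddy. About 60 g, most in the fob. Origin: middle of the 104 x 30 outline, on the underside.
- keys_blue: keys lying flat, one rigid piece 104 mm long (own x), 30 mm wide (y): blue fob 48 x 30 x 18 mm high, centred 28 mm from the origin along own -x, then a flat ring and keys under 6 mm high to the +x end; blue look-alike: to be left where it lies. About 60 g, most in the fob. Origin: middle of the 104 x 30 outline, on the underside.
- case_orange: earphone case, closed, 54 mm (own x) x 44 mm (own y) x 26 mm high, white below with its orange lid (upper 10 mm) that does not open; orange: belongs in the caddy. About 60 g. Origin: centre of its underside.
- case_blue: earphone case, closed, 54 mm (own x) x 44 mm (own y) x 26 mm high, white below with its blue lid (upper 10 mm) that does not open; blue look-alike: to be left where it lies. About 60 g. Origin: centre of its underside.
- tube_orange: closed coin tube standing upright, 32 mm diameter, 55 mm high, aluminium with orange cap (upper 14 mm) that does not turn; orange: belongs in the caddy. About 90 g. Origin: centre of its underside, own z up the tube.
- tube_blue: closed coin tube standing upright, 32 mm diameter, 55 mm high, aluminium with blue cap (upper 14 mm) that does not turn; blue look-alike: to be left where it lies. About 90 g. Origin: centre of its underside, own z up the tube.
- vase: small empty glass bud vase standing at the far side, 54 mm diameter at its belly, 85 mm high, loose; to be left standing where it is. Origin: centre of its underside.

How it is judged:
By the outcome, as a careful person would: the job done as asked, in the order asked, and still so for the second after the job is handed in, with the robot touching nothing.
It also fails if it takes over 109 s, if anything falls off the work surface, if the arm or the gripper's body presses on something with over 40 N, if the wrist force passes 120 N, or if a joint passes its speed limit or range.

ROBOT

A 6-joint arm with a two-finger parallel gripper is mounted at the origin on the work surface. World frame = base frame: x ahead of the robot, y to its left, z up, the work surface at z = 0. Lengths are in m, angles in rad, forces in N, time in s.
With the tool pointing down it reaches from about 0.375 to 0.975 m from the base axis. Payload 3.8 kg.
Tool frame: the origin (TCP) lies on the centre line of the jaws, within the pads' length; the fingertips stand 25 mm ahead of it and the grasp point (between the pads) lies 6 mm ahead of it; z points along the fingers, y is the direction in which the jaws open and shut (so a half turn about z gives the same grasp; the last joint's range is limited). The gripper opens to 85 mm and grips with 20 to 120 N. Pads are 22 mm wide; open, the fingers measure 114 mm over their backs; the gripper's body (76 mm by 85 mm) begins 54 mm behind the grasp point. The pads swing forward as they close: fully open they stand 13 mm farther back than shut.
Start: joints at [-1.354, 0.264, 1.604, -0, 1.274, -0.037], TCP at [0.169, -0.653, 0.256] pointing down, gripper open.
Joint ranges: [-2.63, 2.63], [-0.94, 2.18], [0.31, 2.57], [-1.31, 4.45], [0, 2.66], [-2.55, 2.55]. Speed limits (rad/s): [2.57, 2.57, 3.14, 3.14, 3.14, 3.14].

INTERFACE

Orientations are given as a rotation vector (axis times angle).
In Python, from workcell import bot gives the robot as it stands.
- The arm moves only by the tool servo_tool, never from a script. Its argument "moves" is a list of rows, each a list of 3 entries, a list of its own where there are three numbers: the closure in counts, from 0 (fully open) to 255 (shut), then the shift along the tool's x, y, z in m, then the turn about the tool's z in rad. A call has exactly 8 rows; each row shifts and turns the pose as measured when the row begins, along the tool's axes as they then stand; what a row does not reach is not made up. A row lasts 1/12 s, in which the tool goes at most 41.7 mm and 7.16 degrees, less where a joint would pass 70% of its speed; a pose out of reach is approached as far as the arm can. A call is refused whole if a number of a shift passes 0.0417 or a number of a turn 0.125, either way. A call with a gripper value outside its range is refused whole. The fingers move at their own pace and stop on an object; "newtons" is the grip in N (left out, the last holds). Time passes only in rows, so rows that do not move let the fingers close, or fill a call up. It gives the time, the measured TCP pose, the force and the opening at its end, in the units of the state.
- bot.read_state(): the state, without advancing time (a new reading comes with each control period).
- bot.read_camera(name): name is "scene" or "side" or "wrist"; returns a dict with "pixels" (384x512x3 uint8, red, green, blue), "depth" (384x512 float32, m along the optical axis (not along the pixel's ray), 0 where there is no reading), "intrinsics" (3x3 intrinsics, pixels), "dist" ([k1, k2, p1, p2, k3] as OpenCV has them; the pictures are not rectified), "R" (3x3) and "t" (3): a world point X has camera coordinates R X + t. Camera axes: x right, y down, z forward; pixel columns grow to the right and rows downward; lengths in m; the calibration is good to about 2 mm. A picture is of the moment at which its call begins.
- bot.finish_job(): hands the job in, once; it reports no verdict.
The state is a dict: "time": time; "q": joint angles; "joint_vel": joint speeds; "joint_torque": joint torques, N m; "tool_pos": TCP position; "tcp_rot": TCP orientation; "wrist_force": force on the tool from outside, world axes, zero at the start; "torque": the same for the moment, N m; "width": opening from 0.0 (shut) to 1.0 (fully open).
Only numpy, scipy, OpenCV 4.12 (cv2) and the standard library are available. Lean on these libraries where they do the work, as an engineer would, in place of code of your own. Each camera call takes 0.05 s, during which the arm holds its last target.

## Working session

There is one attempt and no reset: what is moved stays moved. The work goes in short steps, Python scripts to look and compute and a tool call to move; the robot and the scene stay as the last step left them, time stands still between calls to the robot, and variables do not carry over. Pictures are saved under pics/ and viewed, and the job is handed in when it is done.

Besides the shell and the picture viewer there is one more tool, called after "Call:" as name(argument=value, ...) on one line, values as JSON. servo_tool: Moves the arm, as the interface text tells. Its arguments: {"type":"object","properties":{"moves":{"type":"array","items":{"type":"array"}},"newtons":{"type":"number"}},"required":["moves"]}

```bash
ls; mkdir -p pics; cat > h.py <<'E'
import numpy as np, cv2
from workcell import bot
def cam(n,save=None):
    c=bot.read_camera(n)
    if save: cv2.imwrite('pics/'+save+'.png',c['pixels'][:,:,::-1])
    return c
def ray(c,uv,z):
    uv=np.array(uv,float).reshape(-1,1,2)
    p=cv2.undistortPoints(uv,np.array(c['intrinsics']),np.array(c['dist'])).reshape(-1,2)
    d=np.c_[p,np.ones(len(p))]@np.array(c['R']); o=-np.array(c['R']).T@np.array(c['t'])
    return o+d*((z-o[2])/d[:,2])[:,None]
def proj(c,X):
    return cv2.projectPoints(np.array(X,float).reshape(-1,3),cv2.Rodrigues(np.array(c['R']))[0],np.array(c['t']),np.array(c['intrinsics']),np.array(c['dist']))[0].reshape(-1,2)
E
python3 - <<'E'
from h import *
print(bot.read_state())
for n in ['scene','side','wrist']:
    c=cam(n,n+'0'); print(n,-c['R'].T@c['t'],c['R'][2],c['intrinsics'][0,0])
E
```

```text
pics
{'time': 0.0, 'q': array([-1.35392633e+00,  2.64774656e-01,  1.60536831e+00, -1.19765544e-07,
        1.27367656e+00, -3.69188312e-02]), 'joint_vel': array([-0.00193428,  0.00073289,  0.00058722, -0.00070132, -0.00049846,
       -0.00196373]), 'joint_torque': array([ 3.33212438e-04, -5.15108943e+01, -3.67312610e+01,  3.32284685e-05,
        1.29625757e-02, -1.08092070e-05]), 'tool_pos': array([ 0.16931717, -0.65273259,  0.25495053]), 'tcp_rot': array([-3.11413327e+00, -3.97300931e-01,  3.14263193e-04]), 'wrist_force': array([-0.03211136, -0.87550688,  0.55896277]), 'torque': array([-0.01038065, -0.01419322, -0.04064949]), 'width': 0.9988941233898374}
scene [1.31444102 0.00824148 0.7625551 ] [-0.69690238  0.0033365  -0.71715824] 407.1361582385963
side [ 0.41780291 -0.79291872  0.61954708] [ 0.20531482  0.79058088 -0.57691221] 426.63626730762775
wrist [ 0.24576723 -0.63336017  0.37230615] [-0.29632462 -0.07260308 -0.95232374] 304.39026275947526
```

View pics/scene0.png

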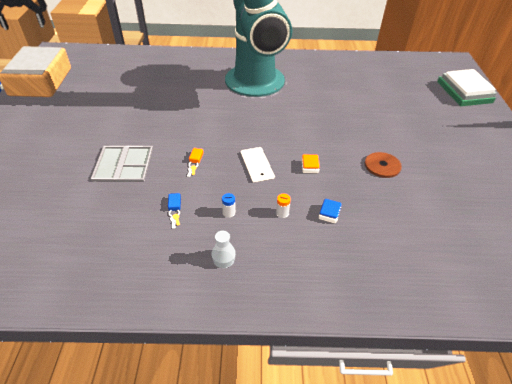

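View pics/side0.png

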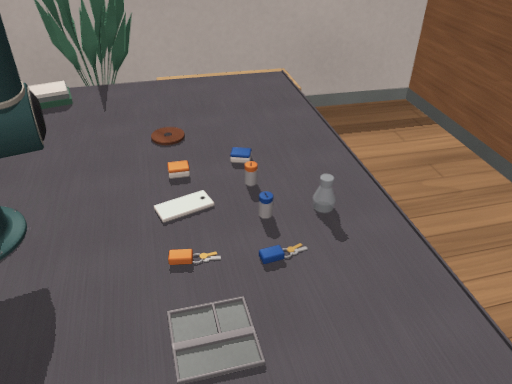

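View pics/wrist0.png

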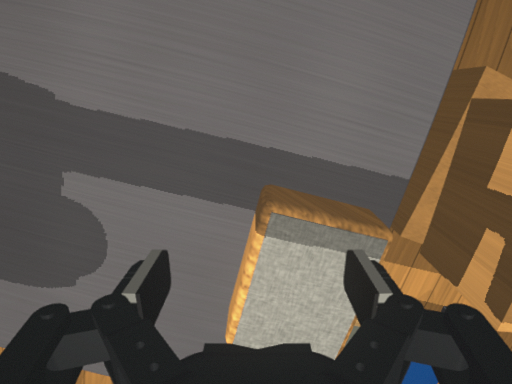

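```bash
python3 - <<'E'
from h import *
s=cam('scene');d=cam('side')
def up(im,y0,y1,x0,x1,f,n): cv2.imwrite('pics/'+n+'.png',cv2.resize(im[y0:y1,x0:x1,::-1],None,fx=f,fy=f,interpolation=cv2.INTER_CUBIC))
up(s['pixels'],135,275,85,285,4,'z1');up(s['pixels'],135,235,220,420,4,'z2')
up(d['pixels'],230,384,140,320,4,'z3');up(d['pixels'],110,230,130,350,3.6,'z4')
for n,c in (('scene',s),('side',d)):
    hsv=cv2.cvtColor(c['pixels'],cv2.COLOR_RGB2HSV)
    for col,lo,hi in (('orange',(8,170,170),(22,255,255)),('blue',(100,150,80),(125,255,255)),('pad',(0,120,50),(9,255,200))):
        m=cv2.inRange(hsv,lo,hi)
        k,l,st,ce=cv2.connectedComponentsWithStats(m)
        for i in range(1,k):
            if st[i,4]>40 and 130<ce[i][1]<270 if n=='scene' else st[i,4]>40 and ce[i][1]>110: 
                print(n,col,st[i],ce[i].round(1),ray(c,ce[i],0.02)[0].round(3))
E
```

```text
scene orange [189 151  14  12  56] [195.4 158.9] [ 0.461 -0.157  0.02 ]
scene orange [366 153  35  23 550] [383.  163.7] [0.463 0.362 0.02 ]
scene orange [277 195  13  11  63] [282.4 201.2] [0.614 0.079 0.02 ]
scene blue [168 193  13  18 198] [173.9 201.3] [ 0.623 -0.191  0.02 ]
scene blue [222 193  13  13 126] [228.  198.8] [ 0.61  -0.057  0.02 ]
scene blue [320 199  21  19 283] [330. 208.] [0.634 0.196 0.02 ]
scene pad [377 155  18  15  65] [383.9 161.7] [0.454 0.366 0.02 ]
scene pad [365 159  29  18  69] [376.3 171.2] [0.494 0.337 0.02 ]
side blue [231 148  20  10 148] [240.7 152.3] [0.634 0.196 0.02 ]
side blue [260 192  13  12 113] [265.8 197.6] [ 0.647 -0.02   0.02 ]
side blue [259 246  25  18 311] [271.3 254.3] [ 0.609 -0.205  0.02 ]
side pad [151 128  33  17 294] [167.8 135.6] [0.446 0.335 0.02 ]
```

```bash
ls pics
```

```text
scene0.png
side0.png
wrist0.png
z1.png
z2.png
z3.png
z4.png
```

View pics/z1.png

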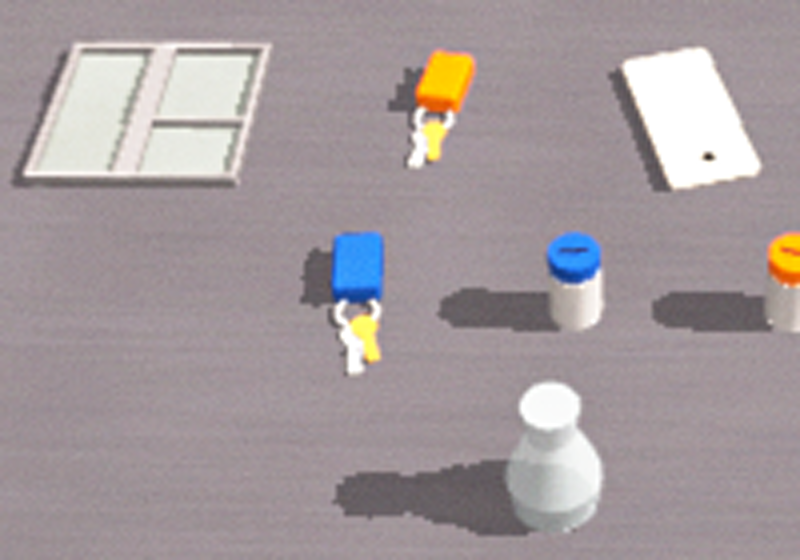

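View pics/z2.png

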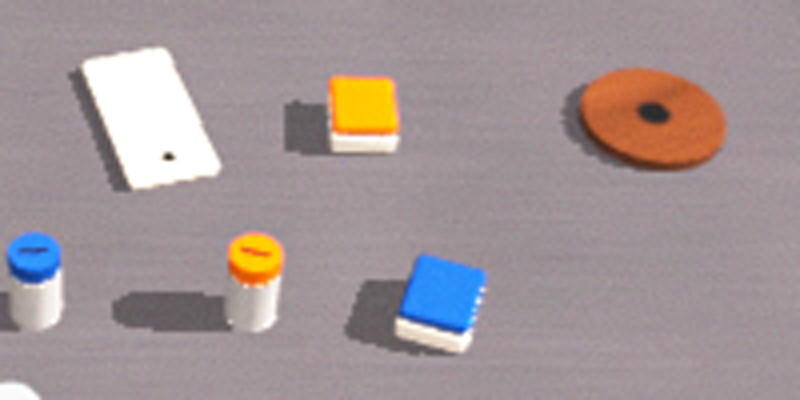

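View pics/z3.png

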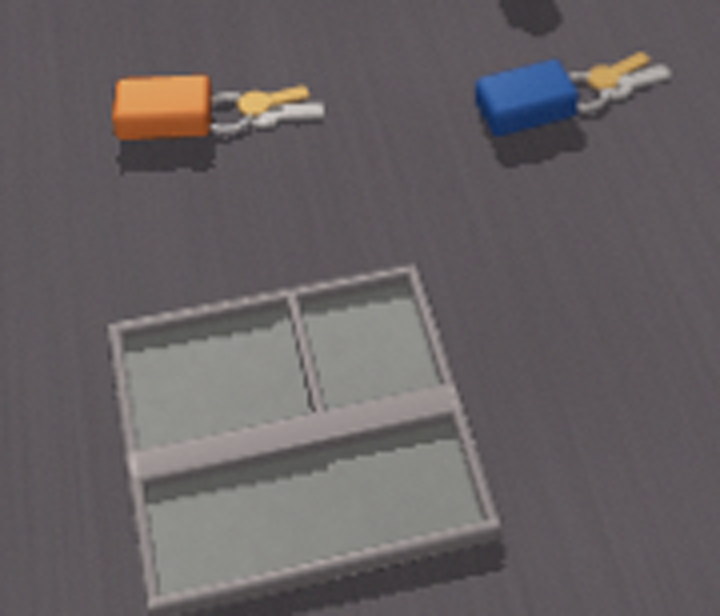

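View pics/z4.png

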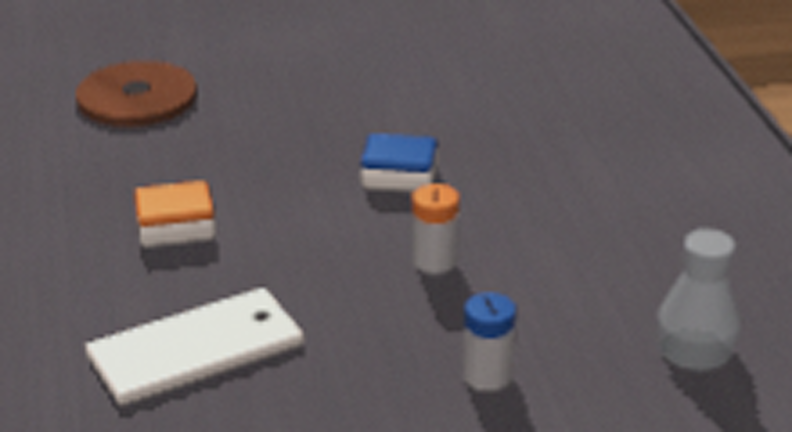

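```bash
python3 - <<'E'
from h import *
s=cam('scene');d=cam('side')
def pr(n,c,pts,off,f,z):
    p=(np.array(pts,float)+.5)/f-.5+off
    w=ray(c,p,z)[:,:2]
    e=np.diff(np.r_[w,w[:1]],axis=0)
    print(n,'C',w.mean(0).round(4),'len',np.hypot(*e.T).round(3),'ang',np.degrees(np.arctan2(e[:,1],e[:,0])).round(1))
Z1=(s,(85,135),4);Z2=(s,(220,135),4);Z3=(d,(140,230),4);Z4=(d,(130,110),3.6)
def P(n,Z,pts,z): pr(n,Z[0],pts,Z[1],Z[2],z)
P('caddy',Z1,[(75,43),(270,43),(238,177),(25,173)],.010)
P('caddy',Z3,[(112,325),(415,267),(497,522),(150,602)],.010)
P('kfob',Z3,[(117,80),(207,77),(210,118),(115,123)],.018)
P('kfob',Z1,[(432,52),(474,55),(460,100),(418,100)],.018)
P('phone',Z1,[(622,62),(706,47),(760,168),(672,187)],.010)
P('phone',Z4,[(87,348),(265,290),(303,335),(122,397)],.010)
P('case',Z2,[(331,77),(394,77),(397,132),(329,130)],.026)
P('case',Z4,[(136,187),(208,182),(212,212),(138,222)],.026)
P('tube',Z2,[(229,254),(256,235),(283,254),(256,273)],.055)
P('tube',Z4,[(413,198),(436,185),(459,198),(436,211)],.055)
P('pad',Z2,[(654,113)],.010)
P('pad',Z4,[(137,88)],.010)
P('tubeb',Z1,[(548,257),(574,234),(601,257),(574,277)],.055)
P('caseb',Z2,[(420,256),(484,270),(466,330),(398,312)],.026)
E
```

```text
caddy C [ 0.4668 -0.3569] len [0.139 0.14  0.14  0.136] ang [  92.3    2.3  -89.6 -178.2]
caddy C [ 0.4659 -0.3575] len [0.137 0.134 0.137 0.135] ang [   1.1  -88.7 -178.6   91.3]
kfob C [ 0.432  -0.1637] len [0.045 0.029 0.046 0.03 ] ang [ -9.7 -94.2 171.7  83.5]
kfob C [ 0.4368 -0.1576] len [0.03  0.049 0.029 0.052] ang [ 85.8  -5.4 -87.9 176.4]
phone C [0.4609 0.0137] len [0.063 0.132 0.062 0.134] ang [ 107.7   16.3  -70.9 -163.3]
phone C [0.4581 0.0083] len [0.127 0.058 0.126 0.058] ang [  17.8  -73.  -162.3  108.7]
case C [0.4635 0.1604] len [0.044 0.058 0.046 0.056] ang [ 92.   -3.3 -90.5 174.9]
case C [0.4592 0.1564] len [0.052 0.041 0.052 0.047] ang [  -4.7  -92.6 -178.    87.3]
tube C [0.6369 0.0792] len [0.024 0.022 0.023 0.022] ang [ 134.5   45.5  -46.1 -133.9]
tube C [0.6332 0.075 ] len [0.023 0.023 0.023 0.023] ang [  34.1  -59.8 -146.7  120.9]
pad C [0.448  0.3675] len [0.] ang [0.]
pad C [0.4473 0.3634] len [0.] ang [0.]
tubeb C [ 0.643  -0.0539] len [0.024 0.025 0.023 0.023] ang [ 144.    42.8  -42.  -133.7]
caseb C [0.6373 0.1953] len [0.04  0.053 0.042 0.051] ang [  74.4  -19.2 -108.4  159. ]
```

```bash
cat > plan.py <<'E'
import sys
from h import *
from scipy.spatial.transform import Rotation as Rn
a=[float(v) for v in sys.argv[1:]]
st=bot.read_state(); p=st['tool_pos'];R=Rn.from_rotvec(st['tcp_rot']).as_matrix()
yaw=np.degrees(np.arctan2(R[1,0],R[0,0]))
print('t',round(st['time'],2),'p',p.round(4),'yaw',yaw.round(2),'tilt',np.degrees(np.arccos(-R[2,2])).round(2),'w',round(st['width'],3),'F',st['wrist_force'].round(1),'q',st['q'].round(2))
for i in range(0,len(a),4):
    t=np.array(a[i:i+3]);dy=np.radians((a[i+3]-yaw+180)%360-180)
    n=max(int(np.ceil(np.linalg.norm(t-p)/.0405)),int(np.ceil(abs(dy)/.12)),1)
    print('n',n)
    for k in range(n):
        y=np.radians(yaw)+dy*k/n; Rk=np.array([[np.cos(y),np.sin(y),0],[np.sin(y),-np.cos(y),0],[0,0,-1]])
        print((Rk.T@(t-p)/n).round(4).tolist(),round(-dy/n,3))
    p=t;yaw=a[i+3]
E
python3 plan.py 0.434 -0.160 0.2 -6
```

```text
t 0.35 p [ 0.1695 -0.6532  0.2559] yaw 14.54 tilt 0.03 w 0.998 F [ 0.5 -0.3  0.1] q [-1.35  0.26  1.6  -0.    1.27 -0.04]
n 14
[0.0271, -0.0294, 0.004] 0.026
[0.0264, -0.03, 0.004] 0.026
[0.0256, -0.0307, 0.004] 0.026
[0.0248, -0.0314, 0.004] 0.026
[0.024, -0.032, 0.004] 0.026
[0.0232, -0.0326, 0.004] 0.026
[0.0223, -0.0332, 0.004] 0.026
[0.0215, -0.0337, 0.004] 0.026
[0.0206, -0.0343, 0.004] 0.026
[0.0197, -0.0348, 0.004] 0.026
[0.0188, -0.0353, 0.004] 0.026
[0.0179, -0.0357, 0.004] 0.026
[0.017, -0.0362, 0.004] 0.026
[0.0161, -0.0366, 0.004] 0.026
```

Call:
servo_tool(moves=[[0,[0.027,-0.029,0.004],0.026],[0,[0.026,-0.03,0.004],0.026],[0,[0.026,-0.031,0.004],0.026],[0,[0.025,-0.031,0.004],0.026],[0,[0.024,-0.032,0.004],0.026],[0,[0.023,-0.033,0.004],0.026],[0,[0.022,-0.033,0.004],0.026],[0,[0.021,-0.034,0.004],0.026]], newtons=30)

```text
time: 1.02
tool_pos: [0.3226, -0.3707, 0.2217]
tcp_rot: [3.134, 0.037, 0.001]
wrist_force: [0.8, 0.4, 1.4]
width: 1.003
```

```bash
python3 plan.py 0.434 -0.160 0.2 -6
```

```text
t 1.02 p [ 0.3226 -0.3707  0.2217] yaw 1.35 tilt 0.41 w 1.003 F [0.8 0.4 1.4] q [-0.9  -0.07  2.03 -0.    1.17  0.65]
n 6
[0.0194, -0.0347, 0.0036] 0.021
[0.0186, -0.0351, 0.0036] 0.021
[0.0179, -0.0355, 0.0036] 0.021
[0.0171, -0.0358, 0.0036] 0.021
[0.0164, -0.0362, 0.0036] 0.021
[0.0156, -0.0365, 0.0036] 0.021
```

Call:
servo_tool(moves=[[0,[0.019,-0.035,0.004],0.021],[0,[0.019,-0.035,0.004],0.021],[0,[0.018,-0.036,0.004],0.021],[0,[0.017,-0.036,0.004],0.021],[0,[0.016,-0.036,0.004],0.021],[0,[0.015,-0.033,0.003],0.021],[0,[0,0,0],0],[0,[0,0,0],0]])

```text
time: 1.68
tool_pos: [0.4385, -0.1463, 0.1981]
tcp_rot: [3.13, -0.161, 0.013]
wrist_force: [0.4, -0.4, -0.2]
width: 0.999
```

```bash
python3 plan.py; python3 - <<'E'
from h import *
c=cam('wrist','w1')
E
```

```text
t 1.68 p [ 0.4385 -0.1463  0.1981] yaw -5.88 tilt 0.65 w 0.999 F [ 0.4 -0.4 -0.2] q [-0.37 -0.11  2.11 -0.01  1.12  1.3 ]
```

View pics/w1.png

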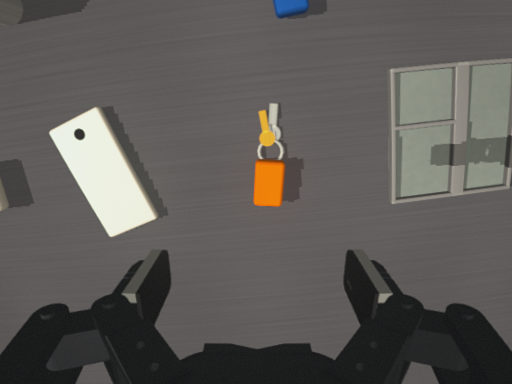

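```bash
cat > box.py <<'E'
from h import *
def rect(c,lo,hi,z,area=60,roi=None,bgr=False):
    hsv=cv2.cvtColor(c['pixels'],cv2.COLOR_RGB2HSV); m=cv2.inRange(hsv,lo,hi)
    if roi: mm=np.zeros_like(m); x0,y0,x1,y1=roi; mm[y0:y1,x0:x1]=m[y0:y1,x0:x1]; m=mm
    out=[]
    for k in cv2.findContours(m,cv2.RETR_EXTERNAL,cv2.CHAIN_APPROX_NONE)[0]:
        if cv2.contourArea(k)<area: continue
        w=ray(c,k.reshape(-1,2).astype(float),z)[:,:2]
        (cx,cy),(a,b),an=cv2.minAreaRect((w*1000).astype(np.float32))
        if a<b: a,b,an=b,a,an+90
        an=(an+90)%180-90
        print('px',k.reshape(-1,2).mean(0).round(),'C',round(cx/1e3,4),round(cy/1e3,4),'size',round(a,1),round(b,1),'ang',round(an,1))
E
python3 - <<'E'
from box import *
c=cam('wrist')
print('fob');rect(c,(5,150,120),(25,255,255),.018)
print('yellow/all keys');
print('phone');rect(c,(0,0,200),(179,40,255),.010,1000)
# caddy corners clicks
w=ray(c,[(391,70),(394,201),(457,64),(464,193),(390,129)],.010); print(w.round(4))
w=ray(c,[(274,104),(264,111)],.003);print(w.round(4))
E
python3 plan.py
```

```text
fob
px [269. 183.] C 0.4337 -0.1588 size 47.8 29.9 ang -9.2
px [265. 128.] C 0.4894 -0.1619 size 33.5 13.8 ang -3.7
yellow/all keys
phone
px [103. 173.] C 0.4585 0.0138 size 127.1 59.1 ang 16.9
[[ 0.5319 -0.2866  0.01  ]
 [ 0.3979 -0.2918  0.01  ]
 [ 0.533  -0.3538  0.01  ]
 [ 0.3985 -0.3715  0.01  ]
 [ 0.4754 -0.2858  0.01  ]]
[[ 0.5105 -0.1718  0.003 ]
 [ 0.5048 -0.1613  0.003 ]]
t 1.78 p [ 0.4381 -0.1477  0.1982] yaw -6.05 tilt 0.65 w 1.002 F [-0.4  0.1 -0.2] q [-0.38 -0.11  2.11 -0.    1.13  1.3 ]
```

```bash
python3 plan.py .438 -.1595 .06 -8
```

```text
t 1.78 p [ 0.4381 -0.1477  0.1982] yaw -6.05 tilt 0.65 w 1.002 F [-0.4  0.1 -0.2] q [-0.38 -0.11  2.11 -0.    1.13  1.3 ]
n 4
[0.0003, 0.0029, 0.0345] 0.008
[0.0003, 0.0029, 0.0345] 0.008
[0.0003, 0.0029, 0.0345] 0.008
[0.0004, 0.0029, 0.0345] 0.008
```

Call:
servo_tool(moves=[[0,[0,0.003,0.035],0.008],[0,[0,0.003,0.035],0.008],[0,[0,0.003,0.035],0.008],[0,[0,0.003,0.03],0.008],[0,[0,0,0.018],0],[0,[0,0,0.006],0],[0,[0,0,0],0],[0,[0,0,0],0]])

```text
time: 2.45
tool_pos: [0.4395, -0.1761, 0.0397]
tcp_rot: [3.117, -0.242, 0.032]
wrist_force: [0.4, -0.1, 0.7]
width: 1.002
```

```bash
python3 plan.py .438 -.1595 .031 -8
```

```text
t 2.45 p [ 0.4395 -0.1761  0.0397] yaw -8.88 tilt 1.44 w 1.002 F [ 0.4 -0.1  0.7] q [-0.43  0.12  2.23 -0.01  0.77  1.3 ]
n 1
[-0.004, -0.0162, 0.0087] -0.015
```

```bash
sed -i "s/^for i in range(0,len(a),4):/print('zaxis',R[:,2].round(4))\n&/" plan.py; python3 plan.py .438 -.1595 .031 -8
```

```text
t 2.45 p [ 0.4395 -0.1761  0.0397] yaw -8.88 tilt 1.44 w 1.002 F [ 0.4 -0.1  0.7] q [-0.43  0.12  2.23 -0.01  0.77  1.3 ]
zaxis [ 0.0192 -0.0161 -0.9997]
n 1
[-0.004, -0.0162, 0.0087] -0.015
```

Call:
servo_tool(moves=[[0,[-0.001,-0.006,0.002],0],[0,[-0.001,-0.006,0.002],0],[0,[-0.001,-0.003,0.001],0],[0,[0,0,0],0],[0,[0,0,0],0],[0,[0,0,0],0],[0,[0,0,0],0],[0,[0,0,0],0]])

```text
time: 3.12
tool_pos: [0.4443, -0.1619, 0.0413]
tcp_rot: [3.113, -0.242, 0.052]
wrist_force: [0.1, 0.2, -0.4]
width: 0.998
```

```bash
python3 plan.py .438 -.1595 .031 -8;  python3 - <<'E'
from h import *
c=cam('wrist','w2')
E
```

```text
t 3.12 p [ 0.4443 -0.1619  0.0413] yaw -8.88 tilt 2.21 w 0.998 F [ 0.1  0.2 -0.4] q [-0.4   0.11  2.23 -0.01  0.76  1.34]
zaxis [ 0.0319 -0.0216 -0.9993]
n 1
[-0.0066, -0.0014, 0.0103] -0.015
```

View pics/w2.png

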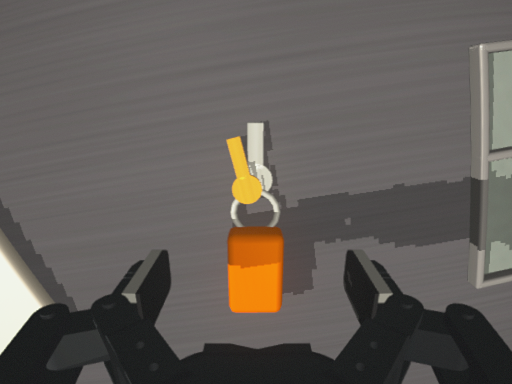

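Call:
servo_tool(moves=[[0,[-0.004,-0.001,0.006],-0.01],[0,[-0.004,-0.001,0.006],0],[120,[-0.002,0,0.002],0],[200,[-0.001,0,0.001],0],[255,[-0.001,0,0.001],0],[255,[-0.001,0,0.001],0],[255,[-0.001,0,0.001],0],[255,[-0.001,0,0.001],0]])

```text
time: 3.83
tool_pos: [0.4321, -0.1558, 0.0251]
tcp_rot: [3.119, -0.232, 0.056]
wrist_force: [-0.4, -0.9, 0.3]
width: 0.345
```

```bash
python3 plan.py .438 -.1595 .031 -8;  python3 - <<'E'
from h import *
c=cam('wrist','w3')
E
python3 plan.py
```

```text
t 3.83 p [ 0.4321 -0.1558  0.0251] yaw -8.5 tilt 2.18 w 0.345 F [-0.4 -0.9  0.3] q [-0.4   0.12  2.27 -0.    0.72  1.32]
zaxis [ 0.0346 -0.0158 -0.9993]
n 1
[0.0064, 0.0028, -0.0059] -0.009
t 3.88 p [ 0.4321 -0.1559  0.0249] yaw -8.51 tilt 2.2 w 0.349 F [-0.6 -0.   7.1] q [-0.4   0.12  2.27 -0.    0.72  1.32]
zaxis [ 0.035  -0.016  -0.9993]
```

View pics/w3.png

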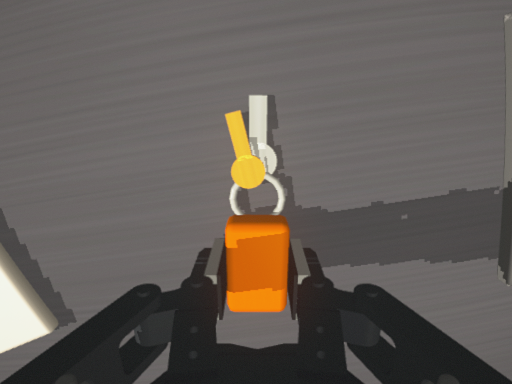

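Call:
servo_tool(moves=[[120,[0,0,0],0],[120,[0.001,0.001,-0.003],0],[120,[0.001,0.001,-0.004],0],[255,[0.001,0,0],0],[255,[0,0,0],0],[255,[0,0,0],0],[255,[0,0,0],0],[255,[0,0,0],0]])

```text
time: 4.55
tool_pos: [0.4343, -0.1587, 0.032]
tcp_rot: [3.119, -0.233, 0.055]
wrist_force: [0.0, -0.5, 1.6]
width: 0.339
```

```bash
python3 plan.py .439 -.396 .12 1.3
```

```text
t 4.55 p [ 0.4343 -0.1587  0.032 ] yaw -8.55 tilt 2.16 w 0.339 F [ 0.  -0.5  1.6] q [-0.4   0.11  2.26 -0.    0.74  1.32]
zaxis [ 0.0342 -0.0159 -0.9993]
n 7
[0.0057, 0.0334, -0.0126] -0.025
[0.0049, 0.0336, -0.0126] -0.025
[0.0041, 0.0337, -0.0126] -0.025
[0.0032, 0.0338, -0.0126] -0.025
[0.0024, 0.0338, -0.0126] -0.025
[0.0016, 0.0339, -0.0126] -0.025
[0.0007, 0.0339, -0.0126] -0.025
```

Call:
servo_tool(moves=[[255,[0,0,-0.025],0],[255,[0.004,0.02,-0.025],-0.02],[255,[0.005,0.038,-0.008],-0.025],[255,[0.004,0.04,0],-0.025],[255,[0.003,0.04,0],-0.025],[255,[0.002,0.038,0],-0.025],[255,[0.001,0.03,0],-0.025],[255,[0.001,0.018,0],-0.02]])

```text
time: 5.22
tool_pos: [0.431, -0.3869, 0.0917]
tcp_rot: [3.128, 0.05, 0.042]
wrist_force: [0.7, -0.0, -1.0]
width: 0.342
```

```bash
python3 plan.py .439 -.396 .07 1.3
```

```text
t 5.22 p [ 0.431  -0.3869  0.0917] yaw 1.84 tilt 1.71 w 0.342 F [ 0.7 -0.  -1. ] q [-0.78  0.22  1.98  0.01  0.91  0.75]
zaxis [ 0.0268 -0.013  -0.9996]
n 1
[0.0077, 0.0094, 0.0217] 0.009
```

Call:
servo_tool(moves=[[255,[0.003,0.001,0.004],0],[255,[0.003,0.001,0.01],0],[255,[0.002,0,0.012],0],[255,[0,0,0.006],0],[255,[0,0,0.002],0],[255,[0,0,0],0],[255,[0,0,0],0],[255,[0,0,0],0]])

```text
time: 5.88
tool_pos: [0.4384, -0.3864, 0.0501]
tcp_rot: [3.134, 0.048, 0.032]
wrist_force: [0.0, 0.1, -0.1]
width: 0.335
```

```bash
python3 plan.py .439 -.396 .037 1.3;  python3 - <<'E'
from h import *
c=cam('wrist','w4')
E
```

```text
t 5.88 p [ 0.4384 -0.3864  0.0501] yaw 1.76 tilt 1.26 w 0.335 F [ 0.   0.1 -0.1] q [-0.77  0.29  1.99  0.01  0.84  0.76]
zaxis [ 0.0208 -0.007  -0.9998]
n 1
[0.0003, 0.0096, 0.0131] 0.008
```

View pics/w4.png

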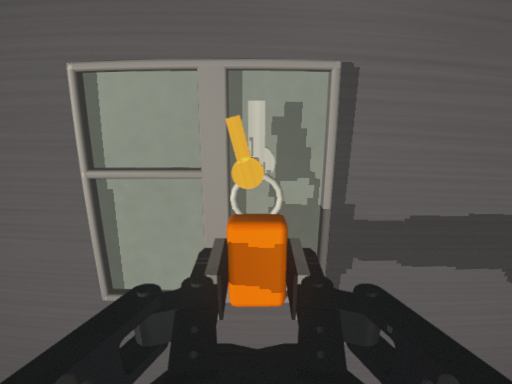

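```bash
python3 - <<'E'
from h import *
c=cam('wrist')
print(ray(c,[(69,66),(339,64),(226,68),(334,70),(325,215),(229,215),(101,300),(333,69)],.010).round(4))
E
```

```text
[[ 0.5322 -0.2889  0.01  ]
 [ 0.5356 -0.424   0.01  ]
 [ 0.5317 -0.3684  0.01  ]
 [ 0.5326 -0.4218  0.01  ]
 [ 0.4564 -0.424   0.01  ]
 [ 0.455  -0.3704  0.01  ]
 [ 0.3955 -0.2897  0.01  ]
 [ 0.5331 -0.4212  0.01  ]]
```

Call:
servo_tool(moves=[[255,[0,0.005,0.003],0.004],[255,[0,0.004,0.005],0.004],[255,[0,0,0.004],0],[255,[0,0,0.002],0],[255,[0,0,0.001],0],[255,[0,0,0],0],[255,[0,0,0],0],[255,[0,0,0],0]])

```text
time: 6.65
tool_pos: [0.4402, -0.3984, 0.0358]
tcp_rot: [3.131, 0.033, 0.038]
wrist_force: [0.4, 0.5, -0.4]
width: 0.337
```

```bash
python3 plan.py .439 -.3955 .036 1.3
```

```text
t 6.65 p [ 0.4402 -0.3984  0.0358] yaw 1.21 tilt 1.51 w 0.337 F [ 0.4  0.5 -0.4] q [-0.78  0.33  1.97  0.01  0.82  0.76]
zaxis [ 0.0242 -0.0104 -0.9997]
n 1
[-0.0011, -0.003, -0.0002] -0.002
```

Call:
servo_tool(moves=[[255,[-0.001,-0.002,0.001],0],[255,[0,0,0],0],[150,[0,0,0],0],[100,[0,0,0],0],[60,[0,0,-0.002],0],[30,[0,0,-0.012],0],[0,[0,0,-0.03],0],[0,[0,0,-0.035],0]])

```text
time: 7.32
tool_pos: [0.4326, -0.3907, 0.1092]
tcp_rot: [-3.14, -0.033, -0.02]
wrist_force: [0.3, -0.1, -0.2]
width: 1.0
```

```bash
python3 plan.py .4615 .158 .16 -3;  python3 - <<'E'
from h import *
c=cam('wrist','w5')
E
```

```text
t 7.32 p [ 0.4326 -0.3907  0.1092] yaw 1.22 tilt 0.72 w 1.0 F [ 0.3 -0.1 -0.2] q [-0.78  0.22  1.95  0.01  0.97  0.76]
zaxis [ 0.0125  0.0011 -0.9999]
n 14
[0.0029, -0.0391, -0.0036] 0.005
[0.0027, -0.0392, -0.0036] 0.005
[0.0025, -0.0392, -0.0036] 0.005
[0.0023, -0.0392, -0.0036] 0.005
[0.0021, -0.0392, -0.0036] 0.005
[0.0019, -0.0392, -0.0036] 0.005
[0.0017, -0.0392, -0.0036] 0.005
[0.0015, -0.0392, -0.0036] 0.005
[0.0012, -0.0392, -0.0036] 0.005
[0.001, -0.0392, -0.0036] 0.005
[0.0008, -0.0392, -0.0036] 0.005
[0.0006, -0.0392, -0.0036] 0.005
[0.0004, -0.0392, -0.0036] 0.005
[0.0002, -0.0392, -0.0036] 0.005
```

View pics/w5.png

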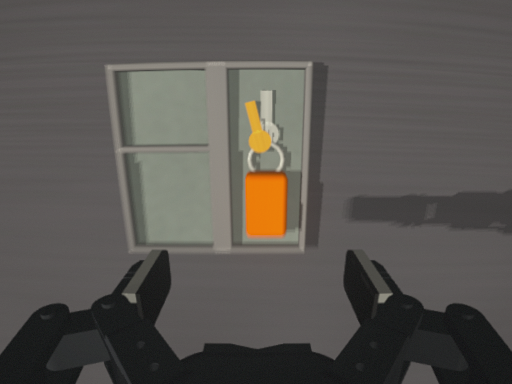

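Call:
servo_tool(moves=[[0,[0.003,-0.025,-0.01],0.005],[0,[0.003,-0.039,-0.01],0.005],[0,[0.002,-0.039,-0.01],0.005],[0,[0.002,-0.039,-0.008],0.005],[0,[0.002,-0.039,-0.005],0.005],[0,[0.002,-0.039,-0.003],0.005],[0,[0.002,-0.039,-0.003],0.005],[0,[0.002,-0.039,0],0.005]])

```text
time: 8.03
tool_pos: [0.4598, -0.0969, 0.1812]
tcp_rot: [3.116, -0.053, 0.074]
wrist_force: [1.1, 0.5, 0.5]
width: 1.001
```

```bash
python3 plan.py .4615 .158 .16 -3
```

```text
t 8.03 p [ 0.4598 -0.0969  0.1812] yaw -1.92 tilt 3.05 w 1.001 F [1.1 0.5 0.5] q [-0.25 -0.1   2.14 -0.01  1.05  1.36]
zaxis [ 0.0468 -0.0253 -0.9986]
n 7
[-0.001, -0.0364, 0.003] 0.003
[-0.0011, -0.0364, 0.003] 0.003
[-0.0012, -0.0364, 0.003] 0.003
[-0.0013, -0.0364, 0.003] 0.003
[-0.0014, -0.0364, 0.003] 0.003
[-0.0015, -0.0364, 0.003] 0.003
[-0.0016, -0.0364, 0.003] 0.003
```

Call:
servo_tool(moves=[[0,[-0.002,-0.038,0.004],0.003],[0,[-0.002,-0.038,0.004],0.003],[0,[-0.002,-0.038,0.004],0.003],[0,[-0.002,-0.038,0.004],0.003],[0,[-0.002,-0.034,0.004],0.003],[0,[-0.001,-0.026,0.002],0.003],[0,[-0.001,-0.016,0],0.003],[0,[0,-0.006,0],0]])

```text
time: 8.7
tool_pos: [0.4603, 0.1542, 0.1638]
tcp_rot: [3.118, -0.079, 0.107]
wrist_force: [0.4, -0.3, 0.6]
width: 1.0
```

```bash
python3 - <<'E'
from box import *
c=cam('wrist','w6')
rect(c,(5,150,120),(25,255,255),.026)
E
python3 plan.py .4615 .158 .06 -3
```

```text
px [ 20. 233.] C 0.4426 0.378 size 23.3 7.3 ang -72.1
px [ 59. 246.] C 0.4245 0.3412 size 74.9 26.7 ang -62.0
px [ 22. 203.] C 0.4758 0.3699 size 88.0 37.8 ang -58.8
px [245. 200.] C 0.4613 0.1625 size 53.3 43.6 ang -0.6
t 8.75 p [0.4607 0.1543 0.164 ] yaw -2.88 tilt 4.1 w 0.998 F [ 0.1  0.8 -0.1] q [ 0.3  -0.05  2.13 -0.05  1.    1.95]
zaxis [ 0.0682 -0.0217 -0.9974]
n 3
[0.0002, -0.0012, 0.0347] 0.001
[0.0002, -0.0012, 0.0347] 0.001
[0.0002, -0.0012, 0.0347] 0.001
```

View pics/w6.png

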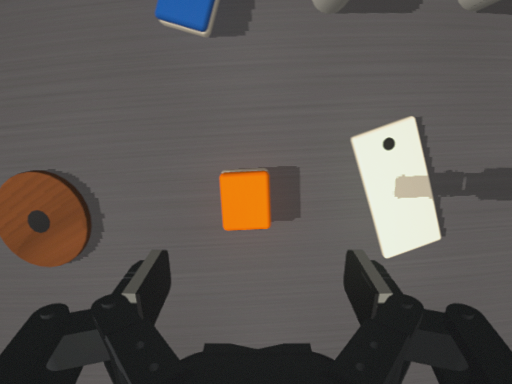

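```bash
python3 - <<'E'
s=open('plan.py').read()
s=s.replace("Rk=np.array([[np.cos(y),np.sin(y),0],[np.sin(y),-np.cos(y),0],[0,0,-1]])","Rk=Rn.from_euler('z',dy*k/n).as_matrix()@R")
s=s.replace("p=t;yaw=a[i+3]","p=t;yaw=a[i+3];R=Rn.from_euler('z',dy).as_matrix()@R")
open('plan.py','w').write(s)
E
python3 plan.py .4595 .16 .035 -2
```

```text
t 8.75 p [0.4607 0.1543 0.164 ] yaw -2.88 tilt 4.1 w 0.998 F [ 0.1  0.8 -0.1] q [ 0.3  -0.05  2.13 -0.05  1.    1.95]
zaxis [ 0.0682 -0.0217 -0.9974]
n 4
[-0.0026, -0.002, 0.0321] -0.004
[-0.0026, -0.002, 0.0321] -0.004
[-0.0026, -0.002, 0.0321] -0.004
[-0.0026, -0.002, 0.0321] -0.004
```

Call:
servo_tool(moves=[[0,[-0.002,-0.001,0.025],-0.004],[0,[-0.002,-0.001,0.025],-0.004],[0,[-0.002,-0.001,0.025],-0.004],[0,[-0.002,-0.001,0.018],0],[0,[-0.001,0,0.01],0],[0,[0,0,0.004],0],[0,[0,0,0.001],0],[0,[0,0,0],0]])

```text
time: 9.42
tool_pos: [0.4658, 0.1524, 0.0592]
tcp_rot: [3.119, -0.061, 0.127]
wrist_force: [1.0, 0.1, -0.2]
width: 0.999
```

```bash
python3 plan.py .459 .16 .035 -2
```

```text
t 9.42 p [0.4658 0.1524 0.0592] yaw -2.21 tilt 4.81 w 0.999 F [ 1.   0.1 -0.2] q [ 0.29  0.09  2.21 -0.06  0.77  1.95]
zaxis [ 0.081  -0.0214 -0.9965]
n 1
[-0.009, -0.0078, 0.0234] -0.004
```

Call:
servo_tool(moves=[[0,[-0.003,-0.003,0.008],-0.004],[0,[-0.003,-0.003,0.008],0],[0,[-0.002,-0.002,0.005],0],[0,[-0.001,0,0.002],0],[0,[0,0,0.001],0],[255,[0,0,0],0],[255,[0,0,0],0],[255,[0,0,0],0]])

```text
time: 10.08
tool_pos: [0.4619, 0.1618, 0.036]
tcp_rot: [3.12, -0.054, 0.139]
wrist_force: [-0.7, -1.4, 0.3]
width: 0.607
```

```bash
python3 plan.py .459 .16 .035 -2;python3 - <<'E'
from box import *
c=cam('wrist','w7')
E
python3 plan.py
```

```text
t 10.08 p [0.4619 0.1618 0.036 ] yaw -1.96 tilt 5.18 w 0.607 F [-0.7 -1.4  0.3] q [ 0.32  0.13  2.23 -0.07  0.71  1.97]
zaxis [ 0.0883 -0.0192 -0.9959]
n 1
[-0.0029, 0.0019, 0.0007] 0.001
t 10.13 p [0.462  0.1618 0.0361] yaw -1.96 tilt 5.2 w 0.517 F [-1.8 -2.1  7.6] q [ 0.32  0.13  2.23 -0.07  0.71  1.97]
zaxis [ 0.0885 -0.0192 -0.9959]
```

View pics/w7.png

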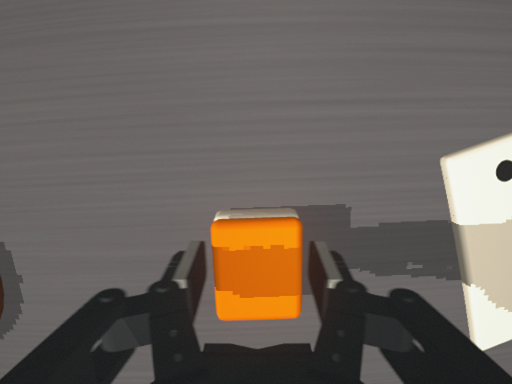

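Call:
servo_tool(moves=[[255,[0,0,0],0],[255,[0,0,-0.02],0],[255,[0,0,-0.035],0],[255,[0,0.01,-0.035],0],[255,[-0.001,0.025,-0.02],-0.003],[255,[-0.001,0.039,-0.004],-0.003],[255,[-0.001,0.039,0],-0.004],[255,[-0.001,0.039,0],-0.004]])

```text
time: 10.8
tool_pos: [0.4443, 0.0127, 0.1588]
tcp_rot: [3.12, -0.014, 0.144]
wrist_force: [1.5, -0.2, -1.2]
width: 0.509
```

```bash
python3 plan.py .4385 -.3235 .12 1.3
```

```text
t 10.8 p [0.4443 0.0127 0.1588] yaw -0.45 tilt 5.4 w 0.509 F [ 1.5 -0.2 -1.2] q [-0.02 -0.16  2.24 -0.02  0.97  1.58]
zaxis [ 0.0922 -0.0186 -0.9956]
n 9
[-0.0007, 0.0373, 0.0049] -0.003
[-0.0009, 0.0373, 0.0049] -0.003
[-0.001, 0.0373, 0.0049] -0.003
[-0.0011, 0.0373, 0.0049] -0.003
[-0.0013, 0.0373, 0.0049] -0.003
[-0.0014, 0.0373, 0.0049] -0.003
[-0.0015, 0.0373, 0.0049] -0.003
[-0.0016, 0.0373, 0.0048] -0.003
[-0.0018, 0.0373, 0.0048] -0.003
```

Call:
servo_tool(moves=[[255,[-0.001,0.039,0.001],-0.003],[255,[-0.001,0.039,0.001],-0.003],[255,[-0.001,0.039,0.001],-0.003],[255,[-0.001,0.039,0.002],-0.003],[255,[-0.001,0.039,0.004],-0.003],[255,[-0.001,0.039,0.005],-0.003],[255,[-0.001,0.036,0.005],-0.003],[255,[-0.001,0.026,0.004],-0.003]])

```text
time: 11.47
tool_pos: [0.4373, -0.3012, 0.1462]
tcp_rot: [3.112, 0.024, 0.165]
wrist_force: [0.5, 0.8, -1.5]
width: 0.506
```

```bash
python3 plan.py .4385 -.3235 .09 1.3
```

```text
t 11.47 p [ 0.4373 -0.3012  0.1462] yaw 0.97 tilt 6.24 w 0.506 F [ 0.5  0.8 -1.5] q [-0.68  0.03  2.09  0.06  0.92  0.84]
zaxis [ 0.106  -0.0244 -0.9941]
n 2
[-0.0026, 0.0104, 0.0283] -0.003
[-0.0026, 0.0104, 0.0283] -0.003
```

Call:
servo_tool(moves=[[255,[-0.002,0.004,0.014],-0.003],[255,[-0.002,0.004,0.015],-0.003],[255,[-0.001,0.002,0.014],0],[255,[-0.001,0.001,0.01],0],[255,[0,0,0.006],0],[255,[0,0,0.003],0],[255,[0,0,0],0],[255,[0,0,0],0]])

```text
time: 12.13
tool_pos: [0.4374, -0.3236, 0.0822]
tcp_rot: [3.107, 0.018, 0.168]
wrist_force: [0.3, 0.4, -0.1]
width: 0.509
```

```bash
python3 plan.py .4375 -.3235 .039 1.3; python3 - <<'E'
from box import *
c=cam('wrist','w8')
E
```

```text
t 12.13 p [ 0.4374 -0.3236  0.0822] yaw 0.78 tilt 6.41 w 0.509 F [ 0.3  0.4 -0.1] q [-0.71  0.14  2.11  0.07  0.79  0.8 ]
zaxis [ 0.1078 -0.0292 -0.9937]
n 2
[-0.0023, -0.0007, 0.0215] -0.005
[-0.0023, -0.0007, 0.0215] -0.005
```

View pics/w8.png

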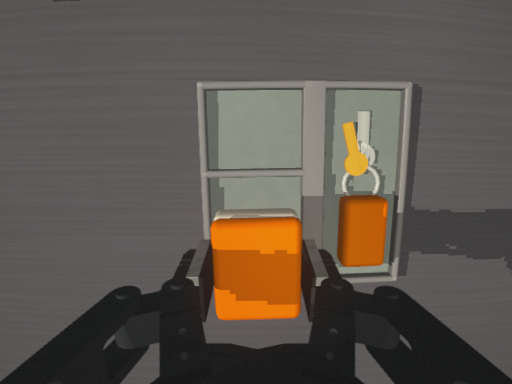

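Call:
servo_tool(moves=[[255,[-0.001,0,0.01],-0.005],[255,[-0.001,0,0.012],-0.005],[255,[-0.001,0,0.01],0],[255,[-0.001,0,0.006],0],[255,[0,0,0.003],0],[255,[0,0,0.001],0],[255,[0,0,0],0],[255,[0,0,0],0]])

```text
time: 12.85
tool_pos: [0.4411, -0.3256, 0.0403]
tcp_rot: [3.101, 0.04, 0.176]
wrist_force: [-0.1, 0.9, 0.8]
width: 0.507
```

```bash
python3 plan.py .4375 -.3235 .039 1.3
```

```text
t 12.85 p [ 0.4411 -0.3256  0.0403] yaw 1.59 tilt 6.8 w 0.507 F [-0.1  0.9  0.8] q [-0.71  0.2   2.13  0.08  0.7   0.78]
zaxis [ 0.1135 -0.0336 -0.993 ]
n 1
[-0.0036, -0.0023, 0.0008] 0.005
```

Call:
servo_tool(moves=[[255,[-0.002,-0.002,0],0],[255,[-0.001,0,0.001],0],[255,[0,0,0],0],[90,[0,0,0],0],[80,[0,0,0],0],[80,[0,0,-0.001],0],[80,[0,0,-0.01],0],[80,[0,0,-0.025],0]])

```text
time: 13.52
tool_pos: [0.4317, -0.3205, 0.073]
tcp_rot: [3.106, 0.04, 0.169]
wrist_force: [0.4, -0.7, 0.5]
width: 0.687
```

```bash
python3 plan.py .4375 -.3235 .039 1.3;python3 - <<'E'
from box import *
c=cam('wrist','w9')
E
```

```text
t 13.52 p [ 0.4317 -0.3205  0.073 ] yaw 1.56 tilt 6.47 w 0.687 F [ 0.4 -0.7  0.5] q [-0.71  0.14  2.13  0.07  0.77  0.78]
zaxis [ 0.1088 -0.0294 -0.9936]
n 1
[0.002, 0.002, 0.0345] 0.005
```

View pics/w9.png

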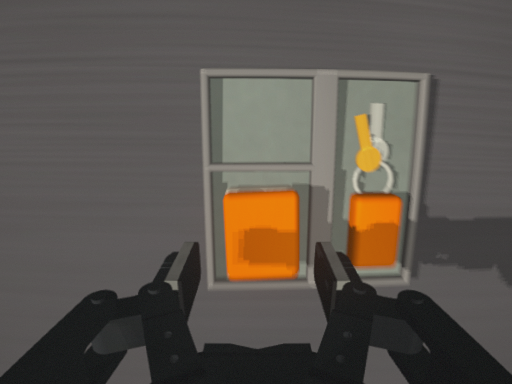

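Call:
servo_tool(moves=[[40,[0,0,-0.04],0],[0,[0,0,-0.041],0],[0,[0,0,-0.041],0],[0,[0,0,-0.041],0],[0,[0,0,-0.041],0],[0,[0,0,0],0],[0,[0,0,0],0],[0,[0,0,0],0]])

```text
time: 14.23
tool_pos: [0.41, -0.3164, 0.2961]
tcp_rot: [3.091, 0.039, 0.189]
wrist_force: [0.5, 0.8, 0.1]
width: 1.0
```

```bash
python3 plan.py
```

```text
t 14.23 p [ 0.41   -0.3164  0.2961] yaw 1.62 tilt 7.45 w 1.0 F [0.5 0.8 0.1] q [-0.74 -0.14  1.96  0.05  1.2   0.79]
zaxis [ 0.1223 -0.0431 -0.9916]
```

Call:
servo_tool(moves=[[0,[0,0,0.04],0],[0,[0,0,0.04],0],[0,[0,0,0.04],0],[0,[0,0,0.03],0],[0,[0,0,0],0],[0,[0,0,0],0],[0,[0,0,0],0],[0,[0,0,0],0]])

```text
time: 14.9
tool_pos: [0.4282, -0.3226, 0.1422]
tcp_rot: [3.091, 0.039, 0.188]
wrist_force: [0.2, -0.9, 0.1]
width: 1.0
```

```bash
python3 plan.py
```

```text
t 14.9 p [ 0.4282 -0.3226  0.1422] yaw 1.62 tilt 7.42 w 1.0 F [ 0.2 -0.9  0.1] q [-0.72  0.03  2.1   0.06  0.89  0.79]
zaxis [ 0.1217 -0.0433 -0.9916]
```

Call:
servo_tool(moves=[[0,[0,0,-0.015],0],[0,[0,0,-0.015],0],[0,[0,0,-0.015],0],[0,[0,0,-0.015],0],[0,[0,0,-0.015],0],[0,[0,0,-0.015],0],[0,[0,0,-0.015],0],[0,[0,0,-0.015],0]])

```text
time: 15.57
tool_pos: [0.4153, -0.3198, 0.2813]
tcp_rot: [3.076, 0.04, 0.21]
wrist_force: [0.4, -0.2, -0.0]
width: 0.997
```

```bash
python3 plan.py
```

```text
t 15.57 p [ 0.4153 -0.3198  0.2813] yaw 1.71 tilt 8.49 w 0.997 F [ 0.4 -0.2 -0. ] q [-0.73 -0.13  1.98  0.05  1.15  0.79]
zaxis [ 0.1363 -0.0567 -0.9891]
```

Call:
servo_tool(moves=[[0,[-0.015,0.012,0],0],[0,[-0.02,0.016,0],0],[0,[-0.02,0.016,0],0],[0,[-0.02,0.016,0],0],[0,[-0.02,0.016,0],0],[0,[-0.015,0.012,0],0],[0,[-0.015,0.012,0],0],[0,[-0.015,0.012,0],0]])

```text
time: 16.23
tool_pos: [0.2821, -0.446, 0.3018]
tcp_rot: [3.031, 0.053, 0.256]
wrist_force: [-0.5, -0.2, -0.0]
width: 1.0
```

```bash
python3 plan.py
```

```text
t 16.23 p [ 0.2821 -0.446   0.3018] yaw 2.5 tilt 11.18 w 1.0 F [-0.5 -0.2 -0. ] q [-1.12 -0.15  1.97  0.12  1.17  0.38]
zaxis [ 0.1687 -0.0957 -0.981 ]
```

Call:
servo_tool(moves=[[0,[-0.011,-0.017,0],0],[0,[-0.016,-0.025,0],0],[0,[-0.016,-0.025,0],0],[0,[-0.016,-0.025,0],0],[0,[-0.016,-0.025,0],0],[0,[-0.016,-0.025,0],0],[0,[-0.016,-0.025,0],0],[0,[-0.016,-0.025,0],0]])

```text
time: 16.9
tool_pos: [0.1529, -0.2666, 0.2785]
tcp_rot: [2.99, 0.048, 0.271]
wrist_force: [-1.5, 0.4, 0.8]
width: 0.999
```

```bash
python3 plan.py
```

```text
t 16.9 p [ 0.1529 -0.2666  0.2785] yaw 2.57 tilt 13.04 w 0.999 F [-1.5  0.4  0.8] q [-1.27 -0.68  2.35  0.14  1.29  0.24]
zaxis [ 0.181  -0.1346 -0.9742]
```

Call:
servo_tool(moves=[[0,[-0.009,-0.018,0],0],[0,[-0.009,-0.018,0],0],[0,[-0.009,-0.018,0],0],[0,[-0.009,-0.018,0],0],[0,[-0.009,-0.018,0],0],[0,[0,0,0],0],[0,[0,0,0],0],[0,[0,0,0],0]])

```text
time: 17.57
tool_pos: [0.1087, -0.1908, 0.2676]
tcp_rot: [2.98, 0.048, 0.268]
wrist_force: [0.3, -0.3, 0.1]
width: 0.995
```

```bash
python3 plan.py
```

```text
t 17.57 p [ 0.1087 -0.1908  0.2676] yaw 2.65 tilt 13.38 w 0.995 F [ 0.3 -0.3  0.1] q [-1.4  -0.94  2.46  0.15  1.45  0.14]
zaxis [ 0.1801 -0.1454 -0.9728]
```

```bash
python3 plan.py .3 -.3 .25 0 .6 .077 .22 0 | cut -c1-200
```

```text
t 17.57 p [ 0.1087 -0.1908  0.2676] yaw 2.65 tilt 13.38 w 0.995 F [ 0.3 -0.3  0.1] q [-1.4  -0.94  2.46  0.15  1.45  0.14]
zaxis [ 0.1801 -0.1454 -0.9728]
n 6
[0.03, 0.0181, 0.0112] 0.008
[0.0302, 0.0179, 0.0112] 0.008
[0.0303, 0.0177, 0.0112] 0.008
[0.0305, 0.0174, 0.0112] 0.008
[0.0306, 0.0172, 0.0112] 0.008
[0.0307, 0.0169, 0.0112] 0.008
n 12
[0.0242, -0.0321, 0.0019] -0.0
[0.0242, -0.0321, 0.0019] -0.0
[0.0242, -0.0321, 0.0019] -0.0
[0.0242, -0.0321, 0.0019] -0.0
[0.0242, -0.0321, 0.0019] -0.0
[0.0242, -0.0321, 0.0019] -0.0
[0.0242, -0.0321, 0.0019] -0.0
[0.0242, -0.0321, 0.0019] -0.0
[0.0242, -0.0321, 0.0019] -0.0
[0.0242, -0.0321, 0.0019] -0.0
[0.0242, -0.0321, 0.0019] -0.0
[0.0242, -0.0321, 0.0019] -0.0
```

Call:
servo_tool(moves=[[0,[0.006,0.012,0.003],0],[0,[0.011,0.021,0.006],0],[0,[0.011,0.021,0.006],0],[0,[0.011,0.021,0.006],0],[0,[0.011,0.021,0.006],0],[0,[0.011,0.021,0.006],0],[0,[0.011,0.021,0.006],0],[0,[0.006,0.012,0.003],0]])

```text
time: 18.23
tool_pos: [0.2044, -0.3537, 0.2788]
tcp_rot: [2.943, 0.055, 0.281]
wrist_force: [-0.5, -0.0, -1.0]
width: 1.0
```

```bash
python3 plan.py
```

```text
t 18.23 p [ 0.2044 -0.3537  0.2788] yaw 3.15 tilt 15.18 w 1.0 F [-0.5 -0.  -1. ] q [-1.2  -0.46  2.24  0.13  1.12  0.3 ]
zaxis [ 0.191  -0.1791 -0.9651]
```

Call:
servo_tool(moves=[[0,[0,0,0],0],[0,[0,0,0],0],[0,[0,0,0],0],[0,[0,0,0],0],[0,[0,0,0],0],[0,[0,0,0],0],[0,[0,0,0],0],[0,[0,0,0],0]])

```text
time: 18.9
tool_pos: [0.2062, -0.3545, 0.2833]
tcp_rot: [2.935, 0.059, 0.286]
wrist_force: [-0.3, -0.0, -0.5]
width: 1.0
```

```bash
python3 plan.py; python3 -c "
from h import *
s=bot.read_state();print(s['joint_vel'].round(4),s['joint_torque'].round(2),s['q'].round(4))"
```

```text
t 18.9 p [ 0.2062 -0.3545  0.2833] yaw 3.39 tilt 15.65 w 1.0 F [-0.3 -0.  -0.5] q [-1.19 -0.46  2.24  0.13  1.12  0.3 ]
zaxis [ 0.195  -0.1865 -0.9629]
[-0.0015 -0.0173  0.0084  0.0005  0.0039  0.0008] [  0.04 -13.78 -39.     0.59  -1.28   0.  ] [-1.1938 -0.461   2.2363  0.1254  1.12    0.296 ]
```

Call:
servo_tool(moves=[[0,[0,0,0],0],[0,[0,0,0],0],[0,[0,0,0],0],[0,[0,0,0],0],[0,[0,0,0],0],[0,[0,0,0],0],[0,[0,0,0],0],[0,[0,0,0],0]])

```text
time: 19.57
tool_pos: [0.2057, -0.3541, 0.2832]
tcp_rot: [2.934, 0.058, 0.286]
wrist_force: [0.6, -0.2, 0.3]
width: 1.0
```

```bash
python3 plan.py; python3 -c "
from h import *
s=bot.read_state();print(s['joint_vel'].round(4),s['joint_torque'].round(2),s['q'].round(4))"
```

```text
t 19.57 p [ 0.2057 -0.3541  0.2832] yaw 3.35 tilt 15.67 w 1.0 F [ 0.6 -0.2  0.3] q [-1.19 -0.46  2.24  0.13  1.12  0.3 ]
zaxis [ 0.1949 -0.1869 -0.9629]
[ 0.0005  0.0016 -0.0007 -0.0009  0.0009  0.0009] [ -0.   -13.81 -38.97   0.59  -1.28   0.  ] [-1.1946 -0.4625  2.2374  0.1254  1.1202  0.296 ]
```

```bash
python3 plan.py .65 .077 .25 0 | cut -c1-200
```

```text
t 19.57 p [ 0.2057 -0.3541  0.2832] yaw 3.35 tilt 15.67 w 1.0 F [ 0.6 -0.2  0.3] q [-1.19 -0.46  2.24  0.13  1.12  0.3 ]
zaxis [ 0.1949 -0.1869 -0.9629]
n 16
[0.0284, -0.0263, 0.0024] 0.004
[0.0283, -0.0264, 0.0023] 0.004
[0.0282, -0.0265, 0.0023] 0.004
[0.0281, -0.0266, 0.0023] 0.004
[0.028, -0.0267, 0.0022] 0.004
[0.0279, -0.0268, 0.0022] 0.004
[0.0278, -0.0269, 0.0021] 0.004
[0.0277, -0.027, 0.0021] 0.004
[0.0276, -0.0271, 0.0021] 0.004
[0.0276, -0.0272, 0.002] 0.004
[0.0275, -0.0273, 0.002] 0.004
[0.0274, -0.0274, 0.002] 0.004
[0.0273, -0.0275, 0.0019] 0.004
[0.0272, -0.0276, 0.0019] 0.004
[0.0271, -0.0277, 0.0018] 0.004
[0.027, -0.0277, 0.0018] 0.004
```

Call:
servo_tool(moves=[[0,[0.02,-0.018,0.002],0.004],[0,[0.028,-0.026,0.002],0.004],[0,[0.028,-0.026,0.002],0.004],[0,[0.028,-0.026,0.002],0.004],[0,[0.028,-0.026,0.002],0.004],[0,[0.028,-0.026,0.002],0.004],[0,[0.028,-0.027,0.002],0.004],[0,[0.028,-0.027,0.002],0.004]])

```text
time: 20.23
tool_pos: [0.425, -0.1498, 0.2724]
tcp_rot: [2.927, -0.02, 0.297]
wrist_force: [0.1, -1.2, -0.1]
width: 1.0
```

```bash
python3 plan.py .65 .077 .22 0 | cut -c1-200
```

```text
t 20.23 p [ 0.425  -0.1498  0.2724] yaw 0.38 tilt 16.27 w 1.0 F [ 0.1 -1.2 -0.1] q [-0.3  -0.35  2.19 -0.15  1.06  1.34]
zaxis [ 0.1975 -0.1987 -0.9599]
n 8
[0.0264, -0.03, 0.0062] 0.001
[0.0264, -0.03, 0.0062] 0.001
[0.0264, -0.0301, 0.0062] 0.001
[0.0264, -0.0301, 0.0062] 0.001
[0.0263, -0.0301, 0.0062] 0.001
[0.0263, -0.0301, 0.0062] 0.001
[0.0263, -0.0301, 0.0061] 0.001
[0.0263, -0.0302, 0.0061] 0.001
```

Call:
servo_tool(moves=[[0,[0.026,-0.03,0.004],0.001],[0,[0.026,-0.03,0.004],0.001],[0,[0.026,-0.03,0.004],0.001],[0,[0.026,-0.03,0.004],0.001],[0,[0.026,-0.03,0.004],0.001],[0,[0.024,-0.025,0.004],0.001],[0,[0.018,-0.018,0.004],0.001],[0,[0.01,-0.01,0.002],0]])

```text
time: 20.9
tool_pos: [0.6265, 0.0611, 0.24]
tcp_rot: [2.928, -0.016, 0.309]
wrist_force: [-0.9, -1.0, 0.3]
width: 0.999
```

```bash
python3 plan.py .65 .077 .22 0 | cut -c1-200
```

```text
t 20.9 p [0.6265 0.0611 0.24  ] yaw 0.58 tilt 16.52 w 0.999 F [-0.9 -1.   0.3] q [ 0.18  0.09  1.86 -0.27  1.03  1.88]
zaxis [ 0.2055 -0.1964 -0.9587]
n 1
[0.019, -0.0203, 0.0209] 0.01
```

```bash
python3 plan.py .30 -.28 .17 0 | cut -c1-200
```

```text
t 20.9 p [0.6265 0.0611 0.24  ] yaw 0.58 tilt 16.52 w 0.999 F [-0.9 -1.   0.3] q [ 0.18  0.09  1.86 -0.27  1.03  1.88]
zaxis [ 0.2055 -0.1964 -0.9587]
n 12
[-0.0281, 0.0276, 0.0056] 0.001
[-0.0281, 0.0276, 0.0056] 0.001
[-0.0281, 0.0276, 0.0056] 0.001
[-0.028, 0.0276, 0.0056] 0.001
[-0.028, 0.0277, 0.0056] 0.001
[-0.028, 0.0277, 0.0056] 0.001
[-0.028, 0.0277, 0.0056] 0.001
[-0.0279, 0.0277, 0.0057] 0.001
[-0.0279, 0.0278, 0.0057] 0.001
[-0.0279, 0.0278, 0.0057] 0.001
[-0.0279, 0.0278, 0.0057] 0.001
[-0.0278, 0.0278, 0.0057] 0.001
```

Call:
servo_tool(moves=[[0,[-0.02,0.02,0.004],0],[0,[-0.028,0.028,0.006],0],[0,[-0.028,0.028,0.006],0],[0,[-0.028,0.028,0.006],0],[0,[-0.028,0.028,0.006],0],[0,[-0.028,0.028,0.006],0],[0,[-0.028,0.028,0.006],0],[0,[-0.028,0.028,0.006],0]])

```text
time: 21.57
tool_pos: [0.4246, -0.159, 0.1875]
tcp_rot: [2.932, 0.015, 0.317]
wrist_force: [0.4, -1.1, 0.7]
width: 0.997
```

```bash
python3 plan.py .30 -.28 .16 0 | cut -c1-200
```

```text
t 21.57 p [ 0.4246 -0.159   0.1875] yaw 1.78 tilt 16.54 w 0.997 F [ 0.4 -1.1  0.7] q [-0.34 -0.28  2.3  -0.14  0.86  1.3 ]
zaxis [ 0.2125 -0.1894 -0.9586]
n 5
[-0.0263, 0.023, 0.0046] 0.006
[-0.0261, 0.0231, 0.0046] 0.006
[-0.026, 0.0233, 0.0047] 0.006
[-0.0258, 0.0234, 0.0047] 0.006
[-0.0257, 0.0236, 0.0048] 0.006
```

Call:
servo_tool(moves=[[0,[-0.026,0.023,0.004],0.005],[0,[-0.026,0.023,0.004],0.005],[0,[-0.024,0.022,0.004],0.005],[0,[-0.018,0.018,0.004],0.005],[0,[-0.012,0.012,0.004],0.005],[0,[-0.006,0.006,0.004],0],[0,[-0.002,0.002,0.002],0],[0,[0,0,0],0]])

```text
time: 22.23
tool_pos: [0.3049, -0.2782, 0.1563]
tcp_rot: [2.93, -0.036, 0.32]
wrist_force: [-0.3, 0.3, 0.7]
width: 0.998
```

```bash
python3 plan.py .30 -.28 .16 0 | cut -c1-200
```

```text
t 22.23 p [ 0.3049 -0.2782  0.1563] yaw -0.2 tilt 16.66 w 0.998 F [-0.3  0.3  0.7] q [-0.82 -0.36  2.42  0.03  0.8   0.76]
zaxis [ 0.2113 -0.1939 -0.958 ]
n 1
[-0.004, 0.0026, -0.0042] -0.003
```

Call:
servo_tool(moves=[[0,[-0.008,-0.007,-0.003],0],[0,[-0.011,-0.01,-0.004],0],[0,[-0.011,-0.01,-0.004],0],[0,[-0.011,-0.01,-0.004],0],[0,[-0.011,-0.01,-0.004],0],[0,[-0.011,-0.01,-0.004],0],[0,[-0.011,-0.01,-0.004],0],[0,[-0.011,-0.01,-0.004],0]])

```text
time: 22.9
tool_pos: [0.2281, -0.1983, 0.1646]
tcp_rot: [2.941, -0.027, 0.312]
wrist_force: [0.6, 0.1, 0.4]
width: 1.002
```

```bash
python3 plan.py .30 -.28 .16 0 | cut -c1-200
```

```text
t 22.9 p [ 0.2281 -0.1983  0.1646] yaw 0.1 tilt 16.06 w 1.002 F [0.6 0.1 0.4] q [-0.83 -0.7   2.57  0.03  0.99  0.75]
zaxis [ 0.2065 -0.1842 -0.961 ]
n 3
[0.0231, 0.0256, 0.0114] 0.001
[0.0231, 0.0256, 0.0115] 0.001
[0.0231, 0.0256, 0.0115] 0.001
```

Call:
servo_tool(moves=[[0,[-0.019,-0.017,0.006],0],[0,[-0.019,-0.017,0.006],0],[0,[-0.019,-0.017,0.006],0],[0,[-0.019,-0.017,0.006],0],[0,[-0.019,-0.017,0.006],0],[0,[0,0,0],0],[0,[0,0,0],0],[0,[0,0,0],0]])

```text
time: 23.57
tool_pos: [0.1957, -0.1564, 0.1864]
tcp_rot: [2.991, -0.01, 0.241]
wrist_force: [-0.7, -0.5, 0.0]
width: 1.002
```

```bash
python3 plan.py .30 -.28 .16 0 | cut -c1-200; python3 -c "
from h import *
s=bot.read_state();print(s['q'])"
```

```text
t 23.57 p [ 0.1957 -0.1564  0.1864] yaw 0.27 tilt 12.27 w 1.002 F [-0.7 -0.5  0. ] q [-0.79 -0.83  2.57  0.02  1.19  0.78]
zaxis [ 0.1592 -0.1407 -0.9772]
n 5
[0.0196, 0.0234, 0.012] 0.001
[0.0196, 0.0233, 0.012] 0.001
[0.0197, 0.0233, 0.012] 0.001
[0.0197, 0.0233, 0.012] 0.001
[0.0197, 0.0233, 0.012] 0.001
[-0.79250421 -0.82960523  2.56782518  0.0156821   1.18980766  0.78075963]
```

Call:
servo_tool(moves=[[0,[-0.016,-0.015,0.014],0],[0,[-0.016,-0.015,0.014],0],[0,[-0.016,-0.015,0.014],0],[0,[-0.016,-0.015,0.014],0],[0,[-0.016,-0.015,0.014],0],[0,[-0.016,-0.015,0.014],0],[0,[0,0,0],0],[0,[0,0,0],0]])

```text
time: 24.23
tool_pos: [0.1734, -0.116, 0.1869]
tcp_rot: [3.055, -0.011, 0.126]
wrist_force: [-0.1, 0.1, -0.6]
width: 1.0
```

```bash
python3 plan.py .30 -.28 .16 0 | cut -c1-200; python3 -c "
from h import *
s=bot.read_state();print(s['q'])"
```

```text
t 24.23 p [ 0.1734 -0.116   0.1869] yaw -0.21 tilt 6.73 w 1.0 F [-0.1  0.1 -0.6] q [-0.69 -0.87  2.57 -0.01  1.32  0.89]
zaxis [ 0.0816 -0.0842 -0.9931]
n 6
[0.0208, 0.0266, 0.0085] -0.001
[0.0207, 0.0267, 0.0085] -0.001
[0.0207, 0.0267, 0.0085] -0.001
[0.0207, 0.0267, 0.0085] -0.001
[0.0207, 0.0267, 0.0085] -0.001
[0.0207, 0.0267, 0.0085] -0.001
[-0.68872411 -0.86980912  2.57034611 -0.0135159   1.3242722   0.89173736]
```

Call:
servo_tool(moves=[[0,[-0.01,-0.009,0.012],0],[0,[-0.01,-0.009,0.015],0],[0,[-0.01,-0.009,0.015],0],[0,[-0.01,-0.009,0.015],0],[0,[-0.01,-0.009,0.015],0],[0,[-0.005,-0.005,0.006],0],[0,[0,0,0],0],[0,[0,0,0],0]])

```text
time: 24.9
tool_pos: [0.1717, -0.0955, 0.1788]
tcp_rot: [3.089, -0.013, 0.043]
wrist_force: [-0.4, -0.3, 0.5]
width: 0.999
```

```bash
python3 plan.py .30 -.2 .16 0 | cut -c1-200; python3 -c "
from h import *
s=bot.read_state();print(s['q'])"
```

```text
t 24.9 p [ 0.1717 -0.0955  0.1788] yaw -0.43 tilt 3.41 w 0.999 F [-0.4 -0.3  0.5] q [-0.59 -0.83  2.57 -0.03  1.35  1.  ]
zaxis [ 0.0278 -0.0526 -0.9982]
n 5
[0.0257, 0.0204, 0.0056] -0.001
[0.0257, 0.0205, 0.0056] -0.001
[0.0256, 0.0205, 0.0056] -0.001
[0.0256, 0.0206, 0.0056] -0.001
[0.0256, 0.0206, 0.0056] -0.001
[-0.58754867 -0.83404176  2.57074669 -0.02908652  1.35258912  0.99701167]
```

Call:
servo_tool(moves=[[0,[-0.012,0.025,0],0],[0,[-0.014,0.03,0],0],[0,[-0.014,0.025,0],0],[0,[-0.006,0.01,0],0],[0,[0,0,0],0],[0,[-0.008,-0.014,0.008],0],[0,[-0.008,-0.014,0.01],0],[0,[-0.008,-0.014,0.01],0]])

```text
time: 25.57
tool_pos: [0.1152, -0.1606, 0.1778]
tcp_rot: [3.099, 0.03, 0.037]
wrist_force: [0.2, -0.3, -0.0]
width: 0.999
```

```bash
python3 plan.py .30 -.2 .16 0 | cut -c1-200; python3 -c "
from h import *
s=bot.read_state();print(s['q'])"
```

```text
t 25.57 p [ 0.1152 -0.1606  0.1778] yaw 1.12 tilt 2.79 w 0.999 F [ 0.2 -0.3 -0. ] q [-1.08 -0.83  2.57  0.    1.35  0.47]
zaxis [ 0.0241 -0.0422 -0.9988]
n 5
[0.0367, 0.0084, 0.0048] 0.004
[0.0367, 0.0083, 0.0048] 0.004
[0.0368, 0.0081, 0.0048] 0.004
[0.0368, 0.008, 0.0048] 0.004
[0.0368, 0.0078, 0.0048] 0.004
[-1.07662089e+00 -8.28546959e-01  2.57045098e+00  1.19099724e-03
  1.35107193e+00  4.74900664e-01]
```

Call:
servo_tool(moves=[[0,[-0.007,-0.011,0.014],0],[0,[-0.007,-0.011,0.014],0],[0,[-0.007,-0.011,0.014],0],[0,[-0.007,-0.011,0.014],0],[0,[-0.004,-0.006,0.008],0],[0,[0,0,0],0],[0,[0,0,0],0],[0,[0,0,0],0]])

```text
time: 26.23
tool_pos: [0.1126, -0.1481, 0.1746]
tcp_rot: [3.138, 0.042, -0.007]
wrist_force: [-0.1, -0.2, -0.3]
width: 1.001
```

```bash
python3 plan.py .30 -.1 .2 0 .64 .077 .18 0| cut -c1-200
```

```text
t 26.23 p [ 0.1126 -0.1481  0.1746] yaw 1.52 tilt 0.31 w 1.001 F [-0.1 -0.2 -0.3] q [-1.05 -0.81  2.57 -0.01  1.38  0.5 ]
zaxis [-0.0042 -0.0033 -1.    ]
n 5
[0.0377, -0.0086, -0.0053] 0.005
[0.0377, -0.0088, -0.0053] 0.005
[0.0376, -0.009, -0.0053] 0.005
[0.0376, -0.0092, -0.0053] 0.005
[0.0375, -0.0094, -0.0053] 0.005
n 10
[0.034, -0.0177, 0.0018] -0.0
[0.034, -0.0177, 0.0018] -0.0
[0.034, -0.0177, 0.0018] -0.0
[0.034, -0.0177, 0.0018] -0.0
[0.034, -0.0177, 0.0018] -0.0
[0.034, -0.0177, 0.0018] -0.0
[0.034, -0.0177, 0.0018] -0.0
[0.034, -0.0177, 0.0018] -0.0
[0.034, -0.0177, 0.0018] -0.0
[0.034, -0.0177, 0.0018] -0.0
```

Call:
servo_tool(moves=[[0,[0.012,-0.004,-0.004],0.003],[0,[0.022,-0.006,-0.006],0.005],[0,[0.028,-0.008,-0.005],0.005],[0,[0.028,-0.008,-0.005],0.005],[0,[0.028,-0.008,-0.005],0.005],[0,[0.028,-0.01,0],0.005],[0,[0.028,-0.012,0],0],[0,[0.028,-0.014,0],0]])

```text
time: 26.9
tool_pos: [0.3213, -0.0766, 0.1996]
tcp_rot: [3.131, -0.028, -0.001]
wrist_force: [0.3, -1.3, 0.3]
width: 1.0
```

```bash
python3 plan.py .64 .077 .18 0| cut -c1-200
```

```text
t 26.9 p [ 0.3213 -0.0766  0.1996] yaw -1.01 tilt 0.58 w 1.0 F [ 0.3 -1.3  0.3] q [-0.3  -0.4   2.33 -0.01  1.21  1.29]
zaxis [-4.000e-04 -1.010e-02 -9.999e-01]
n 9
[0.0351, -0.0177, 0.002] -0.002
[0.0351, -0.0176, 0.002] -0.002
[0.0352, -0.0176, 0.002] -0.002
[0.0352, -0.0175, 0.002] -0.002
[0.0352, -0.0174, 0.002] -0.002
[0.0353, -0.0174, 0.002] -0.002
[0.0353, -0.0173, 0.002] -0.002
[0.0353, -0.0172, 0.002] -0.002
[0.0354, -0.0172, 0.002] -0.002
```

Call:
servo_tool(moves=[[0,[0.03,-0.015,0],-0.002],[0,[0.03,-0.015,0],-0.002],[0,[0.03,-0.015,0],-0.002],[0,[0.03,-0.015,0.002],-0.002],[0,[0.03,-0.015,0.002],-0.002],[0,[0.03,-0.015,0.002],-0.002],[0,[0.03,-0.015,0.002],0],[0,[0.027,-0.014,0.002],0]])

```text
time: 27.57
tool_pos: [0.5731, 0.049, 0.1854]
tcp_rot: [3.13, -0.002, -0.002]
wrist_force: [0.6, -0.3, 0.0]
width: 1.0
```

```bash
python3 plan.py .636 .077 .16 0| cut -c1-200
```

```text
t 27.57 p [0.5731 0.049  0.1854] yaw -0.07 tilt 0.67 w 1.0 F [ 0.6 -0.3  0. ] q [ 0.05  0.13  1.9  -0.01  1.12  1.63]
zaxis [-0.0011 -0.0116 -0.9999]
n 2
[0.0315, -0.0142, 0.0125] -0.001
[0.0315, -0.0142, 0.0125] -0.001
```

Call:
servo_tool(moves=[[0,[0.02,-0.009,0.006],0],[0,[0.012,-0.005,0.006],0],[0,[0.008,-0.002,0.004],0],[0,[0.004,0,0.002],0],[0,[0,0,0],0],[0,[0,0,0],0],[0,[0,0,0],0],[0,[0,0,0],0]])

```text
time: 28.23
tool_pos: [0.6234, 0.0671, 0.1628]
tcp_rot: [3.13, 0.0, -0.006]
wrist_force: [-0.6, -0.3, 0.4]
width: 0.997
```

```bash
python3 - <<'E'
from box import *
c=cam('wrist','w10')
rect(c,(5,150,120),(25,255,255),.055)
E
python3 plan.py .636 .077 .06 0| cut -c1-200
```

```text
px [ 11. 313.] C 0.5095 0.2998 size 33.0 28.8 ang -18.8
px [240. 185.] C 0.6365 0.0793 size 33.0 30.8 ang -2.2
px [508. 140.] C 0.673 -0.131 size 29.3 6.3 ang 13.7
t 28.28 p [0.6234 0.067  0.163 ] yaw 0.0 tilt 0.7 w 0.998 F [-0.9 -0.   0.2] q [ 0.07  0.25  1.8  -0.01  1.1   1.65]
zaxis [-0.0039 -0.0115 -0.9999]
n 3
[0.0043, -0.0037, 0.0343] 0.0
[0.0043, -0.0037, 0.0343] 0.0
[0.0043, -0.0037, 0.0343] 0.0
```

View pics/w10.png

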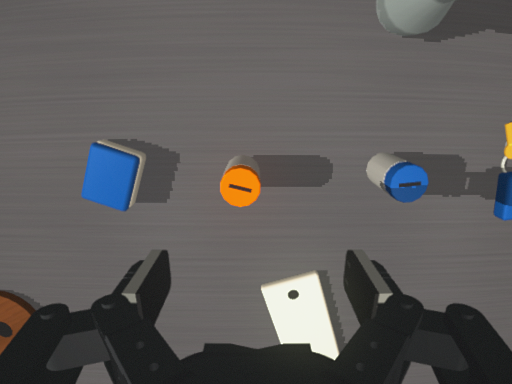

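Call:
servo_tool(moves=[[0,[0.004,-0.004,0.01],0],[0,[0.004,-0.004,0.018],0],[0,[0.004,-0.003,0.022],0],[0,[0.001,0,0.022],0],[0,[0,0,0.018],0],[0,[0,0,0.01],0],[0,[0,0,0.004],0],[0,[0,0,0],0]])

```text
time: 28.95
tool_pos: [0.6384, 0.0773, 0.0574]
tcp_rot: [3.131, -0.004, 0.009]
wrist_force: [-0.6, -0.2, -0.1]
width: 0.999
```

```bash
python3 plan.py .636 .078 .052 0| cut -c1-200
```

```text
t 28.95 p [0.6384 0.0773 0.0574] yaw -0.13 tilt 0.68 w 0.999 F [-0.6 -0.2 -0.1] q [ 0.09  0.39  1.84 -0.01  0.91  1.67]
zaxis [ 0.0056 -0.0104 -0.9999]
n 1
[-0.0024, -0.0007, 0.0054] -0.002
```

Call:
servo_tool(moves=[[0,[-0.002,-0.001,0.004],0],[0,[0,0,0.002],0],[120,[0,0,0],0],[255,[0,0,0],0],[255,[0,0,0],0],[255,[0,0,0],0],[255,[0,0,0],0],[255,[0,0,0],0]])

```text
time: 29.62
tool_pos: [0.6398, 0.0788, 0.0564]
tcp_rot: [3.132, -0.004, 0.022]
wrist_force: [-0.7, -0.5, -0.7]
width: 0.363
```

```bash
python3 - <<'E'
from box import *
c=cam('wrist','w11')
E
python3 plan.py .5055 -.323 .15 1.3| cut -c1-200
```

```text
t 29.67 p [0.6398 0.0788 0.0564] yaw -0.15 tilt 0.98 w 0.362 F [ 0.1  0.  -1.2] q [ 0.09  0.39  1.84 -0.01  0.9   1.67]
zaxis [ 0.0144 -0.0094 -0.9999]
n 11
[-0.012, 0.0366, -0.0083] -0.002
[-0.0121, 0.0366, -0.0083] -0.002
[-0.0122, 0.0366, -0.0083] -0.002
[-0.0122, 0.0366, -0.0083] -0.002
[-0.0123, 0.0365, -0.0083] -0.002
[-0.0124, 0.0365, -0.0083] -0.002
[-0.0125, 0.0365, -0.0083] -0.002
[-0.0126, 0.0364, -0.0084] -0.002
[-0.0127, 0.0364, -0.0084] -0.002
[-0.0127, 0.0364, -0.0084] -0.002
[-0.0128, 0.0363, -0.0084] -0.002
```

View pics/w11.png

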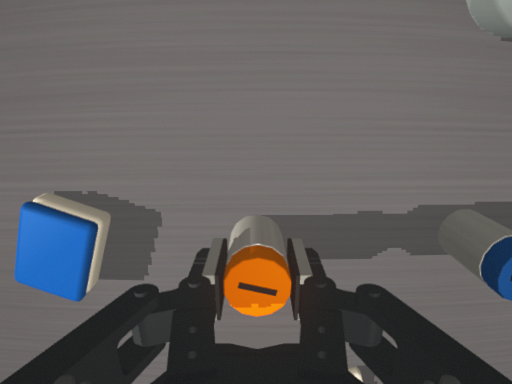

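Call:
servo_tool(moves=[[255,[0,0,0],0],[255,[0,0,-0.01],0],[255,[0,0,-0.018],0],[255,[0,0,-0.024],0],[255,[-0.003,0.002,-0.024],0],[255,[-0.008,0.012,-0.018],0],[255,[-0.012,0.022,-0.01],-0.002],[255,[-0.012,0.028,-0.005],-0.002]], newtons=40)

```text
time: 30.33
tool_pos: [0.602, 0.0186, 0.1705]
tcp_rot: [3.133, 0.011, 0.015]
wrist_force: [0.0, -0.0, -0.1]
width: 0.36
```

```bash
python3 plan.py .509 -.323 .16 1.3| cut -c1-200
```

```text
t 30.33 p [0.602  0.0186 0.1705] yaw 0.42 tilt 0.74 w 0.36 F [ 0.  -0.  -0.1] q [-0.01  0.19  1.86 -0.01  1.08  1.56]
zaxis [ 0.0098 -0.0084 -0.9999]
n 9
[-0.0106, 0.0379, 0.0014] -0.002
[-0.0107, 0.0378, 0.0014] -0.002
[-0.0107, 0.0378, 0.0014] -0.002
[-0.0108, 0.0378, 0.0014] -0.002
[-0.0109, 0.0378, 0.0014] -0.002
[-0.0109, 0.0378, 0.0014] -0.002
[-0.011, 0.0378, 0.0014] -0.002
[-0.0111, 0.0377, 0.0014] -0.002
[-0.0111, 0.0377, 0.0014] -0.002
```

Call:
servo_tool(moves=[[255,[-0.009,0.03,0.001],-0.002],[255,[-0.009,0.03,0.001],-0.002],[255,[-0.009,0.03,0.001],-0.002],[255,[-0.009,0.03,0.001],-0.002],[255,[-0.009,0.03,0.001],-0.002],[255,[-0.009,0.03,0.001],-0.002],[255,[-0.009,0.03,0.001],-0.002],[255,[-0.009,0.03,0.001],-0.002]])

```text
time: 31.0
tool_pos: [0.5325, -0.2313, 0.1754]
tcp_rot: [3.13, 0.047, 0.037]
wrist_force: [1.2, -0.5, -0.6]
width: 0.358
```

```bash
python3 plan.py .509 -.323 .14 1.3| cut -c1-200
```

```text
t 31.0 p [ 0.5325 -0.2313  0.1754] yaw 1.72 tilt 1.52 w 0.358 F [ 1.2 -0.5 -0.6] q [-0.45  0.14  1.91  0.    1.07  1.09]
zaxis [ 0.0241 -0.0109 -0.9997]
n 3
[-0.009, 0.0302, 0.0119] 0.002
[-0.0089, 0.0302, 0.0119] 0.002
[-0.0089, 0.0302, 0.0119] 0.002
```

Call:
servo_tool(moves=[[255,[-0.008,0.026,0.004],0.002],[255,[-0.007,0.02,0.008],0.002],[255,[-0.004,0.014,0.01],0.002],[255,[-0.002,0.01,0.01],0],[255,[-0.001,0.004,0.006],0],[255,[0,0.001,0.002],0],[255,[0,0,0],0],[255,[0,0,0],0]])

```text
time: 31.67
tool_pos: [0.5109, -0.3173, 0.1391]
tcp_rot: [3.126, 0.026, 0.044]
wrist_force: [-0.7, -0.2, -1.5]
width: 0.358
```

```bash
python3 plan.py .509 -.323 .06 1.3| cut -c1-200; python3 - <<'E'
from box import *
c=cam('wrist','w12');cam('scene','s12')
im=cv2.imread('pics/s12.png');cv2.imwrite('pics/s12z.png',cv2.resize(im[100:200,60:220],None,fx=5,fy=5,interpolation=2))
E
```

```text
t 31.67 p [ 0.5109 -0.3173  0.1391] yaw 0.97 tilt 1.82 w 0.358 F [-0.7 -0.2 -1.5] q [-0.6   0.21  1.9   0.    1.    0.95]
zaxis [ 0.0281 -0.0147 -0.9995]
n 2
[-0.0021, 0.0022, 0.0395] -0.003
[-0.0021, 0.0022, 0.0395] -0.003
```

View pics/w12.png

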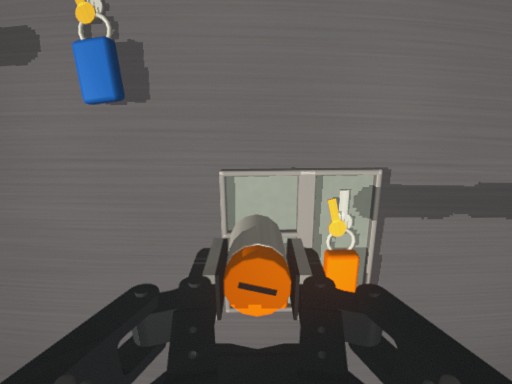

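View pics/s12z.png

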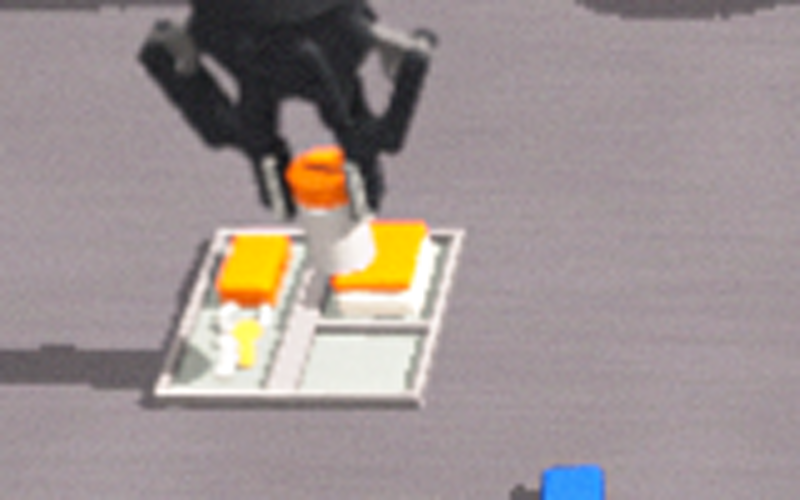

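```bash
python3 - <<'E'
from h import *
c=cam('scene')
# expected vertical tube: bottom at z=.139-.056
for X in [(.507,-.317,.083),(.507,-.317,.138)]:
    print((proj(c,X)-[60,100])*5)
print((proj(c,[.5055,-.323,.003])-[60,100])*5)
E
```

```text
[[343.18455204 252.1010959 ]]
[[320.1564777  165.87440025]]
[[363.12031581 364.25510926]]
```

Call:
servo_tool(moves=[[255,[-0.001,0.002,0.008],-0.002],[255,[-0.001,0.002,0.014],-0.002],[255,[-0.001,0.001,0.016],0],[255,[-0.001,0,0.014],0],[255,[0,0,0.01],0],[255,[0,0,0.005],0],[255,[0,0,0.002],0],[255,[0,0,0],0]])

```text
time: 32.48
tool_pos: [0.5131, -0.322, 0.0693]
tcp_rot: [3.122, 0.044, 0.054]
wrist_force: [-0.8, 0.3, -0.9]
width: 0.361
```

```bash
python3 plan.py .509 -.323 .06 1.3| cut -c1-200
```

```text
t 32.48 p [ 0.5131 -0.322   0.0693] yaw 1.62 tilt 2.25 w 0.361 F [-0.8  0.3 -0.9] q [-0.6   0.29  1.94  0.01  0.87  0.94]
zaxis [ 0.0346 -0.0187 -0.9992]
n 1
[-0.0044, 0.0007, 0.0091] 0.006
```

Call:
servo_tool(moves=[[255,[-0.002,0,0.003],0],[255,[-0.002,0,0.003],0],[255,[-0.001,0,0.002],0],[255,[0,0,0.001],0],[255,[0,0,0],0],[255,[0,0,0],0],[255,[0,0,0],0],[255,[0,0,0],0]])

```text
time: 33.15
tool_pos: [0.5099, -0.3237, 0.0624]
tcp_rot: [3.118, 0.044, 0.061]
wrist_force: [-0.3, 0.2, -0.2]
width: 0.36
```

```bash
python3 plan.py .509 -.323 .06 1.3| cut -c1-200
```

```text
t 33.15 p [ 0.5099 -0.3237  0.0624] yaw 1.64 tilt 2.57 w 0.36 F [-0.3  0.2 -0.2] q [-0.61  0.3   1.95  0.01  0.85  0.93]
zaxis [ 0.0391 -0.0218 -0.999 ]
n 1
[-0.0009, -0.0008, 0.0024] 0.006
```

Call:
servo_tool(moves=[[255,[-0.001,0,0.002],0],[255,[0,0,0.001],0],[255,[0,0,0],0],[255,[0,0,0],0],[150,[0,0,0],0],[130,[0,0,0],0],[100,[0,0,0],0],[80,[0,0,0],0]])

```text
time: 33.82
tool_pos: [0.5096, -0.3242, 0.06]
tcp_rot: [3.117, 0.044, 0.063]
wrist_force: [-0.4, 0.8, -0.1]
width: 0.682
```

```bash
python3 plan.py .509 -.323 .15 1.3| cut -c1-200;python3 - <<'E'
from box import *
c=cam('wrist','w13')
E
```

```text
t 33.82 p [ 0.5096 -0.3242  0.06  ] yaw 1.65 tilt 2.67 w 0.682 F [-0.4  0.8 -0.1] q [-0.61  0.3   1.96  0.01  0.84  0.93]
zaxis [ 0.0406 -0.0227 -0.9989]
n 3
[0.001, 0.0003, -0.03] 0.002
[0.001, 0.0003, -0.03] 0.002
[0.001, 0.0003, -0.03] 0.002
```

View pics/w13.png

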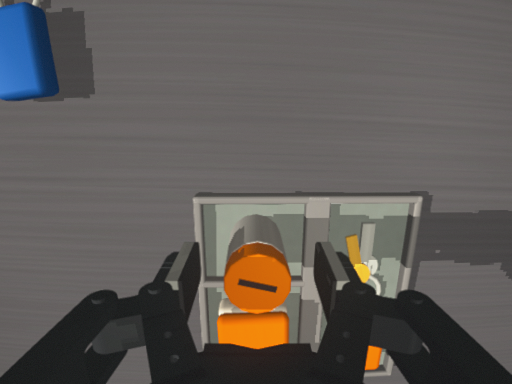

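Call:
servo_tool(moves=[[80,[0,0,-0.008],0],[80,[0.001,0,-0.016],0],[80,[0.001,0,-0.022],0],[60,[0,0,-0.028],0],[0,[-0.01,-0.008,-0.028],0],[0,[-0.02,-0.014,-0.015],0],[0,[-0.024,-0.017,-0.004],0],[0,[-0.024,-0.017,0],0]])

```text
time: 34.53
tool_pos: [0.4295, -0.2693, 0.1865]
tcp_rot: [3.114, 0.044, 0.07]
wrist_force: [0.4, -0.0, 0.8]
width: 0.996
```

```bash
python3 plan.py .26 -.14 .18 10| cut -c1-200
```

```text
t 34.53 p [ 0.4295 -0.2693  0.1865] yaw 1.65 tilt 2.98 w 0.996 F [ 0.4 -0.   0.8] q [-0.61 -0.03  2.07  0.01  1.05  0.93]
zaxis [ 0.0451 -0.0259 -0.9986]
n 6
[-0.0276, -0.0223, -0.0007] -0.024
[-0.0271, -0.023, -0.0007] -0.024
[-0.0265, -0.0237, -0.0007] -0.024
[-0.0259, -0.0243, -0.0007] -0.024
[-0.0253, -0.0249, -0.0007] -0.024
[-0.0247, -0.0255, -0.0007] -0.024
```

Call:
servo_tool(moves=[[0,[-0.027,-0.018,0],-0.03],[0,[-0.027,-0.018,0],-0.03],[0,[-0.027,-0.019,0],-0.03],[0,[-0.026,-0.02,0],-0.03],[0,[-0.025,-0.02,0],-0.03],[0,[-0.022,-0.018,0.003],-0.03],[0,[-0.016,-0.014,0.004],-0.03],[0,[-0.012,-0.011,0.004],-0.03]])

```text
time: 35.2
tool_pos: [0.2247, -0.1503, 0.1677]
tcp_rot: [3.069, 0.434, 0.078]
wrist_force: [0.4, 0.1, -0.5]
width: 1.0
```

```bash
python3 plan.py .16 -.08 .13 17| cut -c1-200
```

```text
t 35.2 p [ 0.2247 -0.1503  0.1677] yaw 16.16 tilt 3.74 w 1.0 F [ 0.4  0.1 -0.5] q [-0.69 -0.59  2.5   0.01  1.17  0.59]
zaxis [ 0.0557 -0.034  -0.9979]
n 3
[-0.0147, -0.0291, 0.0106] -0.005
[-0.0146, -0.0291, 0.0106] -0.005
[-0.0145, -0.0292, 0.0106] -0.005
```

Call:
servo_tool(moves=[[0,[-0.01,-0.012,0.01],0],[0,[-0.01,-0.012,0.012],0],[0,[-0.01,-0.012,0.012],0],[0,[-0.01,-0.012,0.012],0],[0,[-0.01,-0.012,0.012],0],[0,[-0.006,-0.007,0.008],0],[0,[0,0,0],0],[0,[0,0,0],0]])

```text
time: 35.87
tool_pos: [0.1921, -0.1285, 0.1436]
tcp_rot: [3.091, 0.439, 0.036]
wrist_force: [-0.9, -0.6, 0.1]
width: 1.0
```

```bash
python3 plan.py .46 .012 .15 17| cut -c1-200
```

```text
t 35.87 p [ 0.1921 -0.1285  0.1436] yaw 16.16 tilt 1.71 w 1.0 F [-0.9 -0.6  0.1] q [-0.7  -0.66  2.57  0.    1.2   0.58]
zaxis [ 0.0255 -0.0157 -0.9996]
n 8
[0.0371, -0.0075, -0.0002] -0.002
[0.0371, -0.0075, -0.0002] -0.002
[0.0371, -0.0074, -0.0002] -0.002
[0.0371, -0.0073, -0.0002] -0.002
[0.0371, -0.0073, -0.0002] -0.002
[0.0371, -0.0072, -0.0002] -0.002
[0.0371, -0.0071, -0.0002] -0.002
[0.0372, -0.0071, -0.0002] -0.002
```

Call:
servo_tool(moves=[[0,[-0.01,-0.012,0.01],0],[0,[-0.01,-0.012,0.01],0],[0,[-0.01,-0.012,0.01],0],[0,[-0.006,-0.007,0.006],0],[0,[0,0,0],0],[0,[0.008,0,-0.004],0],[0,[0.016,-0.002,-0.006],0],[0,[0.022,-0.004,-0.006],0]])

```text
time: 36.53
tool_pos: [0.2189, -0.1004, 0.1603]
tcp_rot: [-3.1, -0.43, 0.021]
wrist_force: [-0.8, -0.2, -0.4]
width: 1.0
```

```bash
python3 plan.py .46 .012 .16 17| cut -c1-200
```

```text
t 36.53 p [ 0.2189 -0.1004  0.1603] yaw 15.8 tilt 1.01 w 1.0 F [-0.8 -0.2 -0.4] q [-0.53 -0.6   2.51  0.    1.24  0.76]
zaxis [-0.0147  0.0099 -0.9998]
n 7
[0.0375, -0.0061, -0.0003] -0.003
[0.0375, -0.006, -0.0003] -0.003
[0.0375, -0.0059, -0.0003] -0.003
[0.0376, -0.0057, -0.0003] -0.003
[0.0376, -0.0056, -0.0003] -0.003
[0.0376, -0.0055, -0.0003] -0.003
[0.0376, -0.0054, -0.0003] -0.003
```

Call:
servo_tool(moves=[[0,[0.03,-0.005,0],-0.003],[0,[0.035,-0.006,0],-0.003],[0,[0.037,-0.006,0],-0.003],[0,[0.037,-0.006,0],-0.003],[0,[0.035,-0.006,0],-0.003],[0,[0.026,-0.005,0],0],[0,[0.016,-0.003,0],0],[0,[0.007,-0.001,0],0]])

```text
time: 37.2
tool_pos: [0.4371, 0.0059, 0.1613]
tcp_rot: [-3.102, -0.458, 0.005]
wrist_force: [0.4, -1.0, -0.3]
width: 1.001
```

```bash
python3 - <<'E'
from box import *
c=cam('wrist','w14')
rect(c,(0,0,190),(179,50,255),.010,800)
E
python3 plan.py .46 .012 .05 17| cut -c1-200
```

```text
px [256. 155.] C 0.4595 0.0149 size 126.8 60.1 ang 16.9
t 37.25 p [0.4376 0.0059 0.1615] yaw 16.78 tilt 0.38 w 1.001 F [1.2 0.2 1.4] q [-0.05 -0.11  2.19  0.01  1.07  1.23]
zaxis [-0.0033  0.0058 -1.    ]
n 3
[0.0078, 0.0004, 0.0371] -0.001
[0.0078, 0.0004, 0.0371] -0.001
[0.0078, 0.0005, 0.0371] -0.001
```

View pics/w14.png

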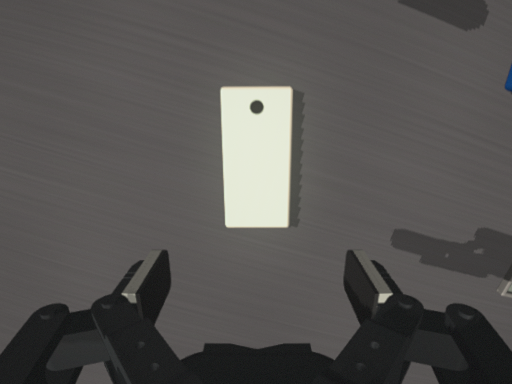

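Call:
servo_tool(moves=[[0,[0.006,0,0.01],0],[0,[0.006,0,0.02],0],[0,[0.005,0,0.025],0],[0,[0.003,0,0.025],0],[0,[0.001,0,0.02],0],[0,[0,0,0.012],0],[0,[0,0,0.006],0],[0,[0,0,0.002],0]])

```text
time: 37.92
tool_pos: [0.4545, 0.0084, 0.0397]
tcp_rot: [-3.105, -0.455, 0.003]
wrist_force: [0.5, 0.7, -0.2]
width: 0.998
```

```bash
python3 plan.py .459 .013 .022 17| cut -c1-200
```

```text
t 37.92 p [0.4545 0.0084 0.0397] yaw 16.66 tilt 0.23 w 0.998 F [ 0.5  0.7 -0.2] q [-0.04  0.1   2.25  0.    0.79  1.24]
zaxis [-0.0021  0.0035 -1.    ]
n 1
[0.0056, -0.003, 0.0177] -0.006
```

Call:
servo_tool(moves=[[0,[0.002,-0.001,0.005],-0.003],[0,[0.002,-0.001,0.006],-0.003],[0,[0.001,0,0.004],0],[0,[0,0,0.002],0],[0,[0,0,0],0],[0,[0,0,0],0],[0,[0,0,0],0],[0,[0,0,0],0]])

```text
time: 38.58
tool_pos: [0.4608, 0.0111, 0.0246]
tcp_rot: [-3.105, -0.463, -0.006]
wrist_force: [0.1, 0.5, -0.3]
width: 1.004
```

```bash
python3 plan.py .459 .013 .022 17| cut -c1-200; python3 -c "
from h import *
cam('wrist','w15')"
```

```text
t 38.58 p [0.4608 0.0111 0.0246] yaw 16.98 tilt 0.26 w 1.004 F [ 0.1  0.5 -0.3] q [-0.03  0.14  2.24  0.    0.76  1.24]
zaxis [ 0.0034  0.003  -1.    ]
n 1
[-0.0012, -0.0024, 0.0026] -0.0
```

View pics/w15.png

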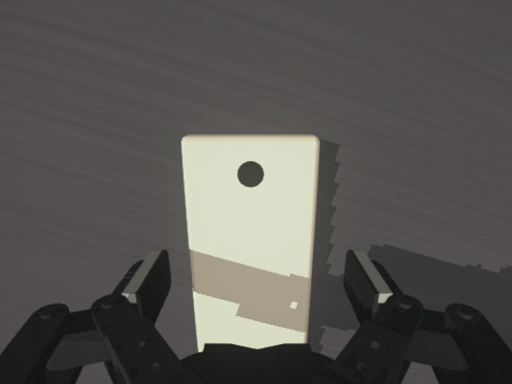

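Call:
servo_tool(moves=[[0,[-0.001,-0.002,0.002],0],[0,[0,0,0.001],0],[50,[0,0,0],0],[100,[0,0,0],0],[140,[0,0,0],0],[140,[0,0,0],0],[140,[0,0,0],0],[140,[0,0,0],0]], newtons=45)

```text
time: 39.3
tool_pos: [0.4598, 0.013, 0.0224]
tcp_rot: [-3.105, -0.464, -0.008]
wrist_force: [-0.2, 0.0, 1.4]
width: 0.71
```

```bash
python3 plan.py .459 .013 .022 17| cut -c1-200; python3 -c "
from h import *
cam('wrist','w16')"; python3 plan.py
```

```text
t 39.3 p [0.4598 0.013  0.0224] yaw 16.99 tilt 0.33 w 0.71 F [-0.2  0.   1.4] q [-0.03  0.14  2.25  0.    0.75  1.24]
zaxis [ 0.0048  0.0031 -1.    ]
n 1
[-0.0007, -0.0002, 0.0004] -0.0
t 39.35 p [0.4597 0.013  0.0224] yaw 16.99 tilt 0.32 w 0.707 F [-0.1 -0.2  0.4] q [-0.03  0.14  2.25  0.    0.75  1.24]
zaxis [ 0.0047  0.0031 -1.    ]
```

View pics/w16.png

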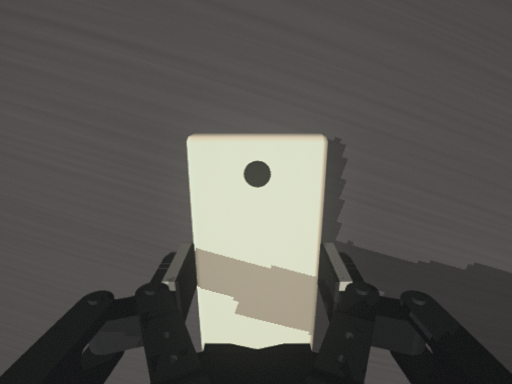

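Call:
servo_tool(moves=[[160,[0,0,0],0],[160,[0,0,0],0],[160,[0,0,-0.005],0],[160,[0,0,-0.008],0],[160,[0,0,-0.01],0],[160,[0,0,-0.01],0],[160,[0,0,-0.008],0],[160,[0,0,-0.004],0]])

```text
time: 40.02
tool_pos: [0.4575, 0.0128, 0.07]
tcp_rot: [-3.104, -0.463, -0.002]
wrist_force: [0.5, 0.5, -1.4]
width: 0.707
```

```bash
python3 plan.py .459 .013 .022 17| cut -c1-200; python3 - <<'E'
from h import *
w=cam('wrist','w17');s=cam('scene','s17')
im=s['pixels'][90:210,200:360,::-1];cv2.imwrite('pics/s17z.png',cv2.resize(im,None,fx=5,fy=5,interpolation=2))
E
```

```text
t 40.02 p [0.4575 0.0128 0.07  ] yaw 16.98 tilt 0.18 w 0.707 F [ 0.5  0.5 -1.4] q [-0.03  0.06  2.23  0.    0.86  1.24]
zaxis [ 5.0e-04  3.1e-03 -1.0e+00]
n 2
[0.0007, 0.0002, 0.024] -0.0
[0.0007, 0.0002, 0.024] -0.0
```

View pics/s17z.png

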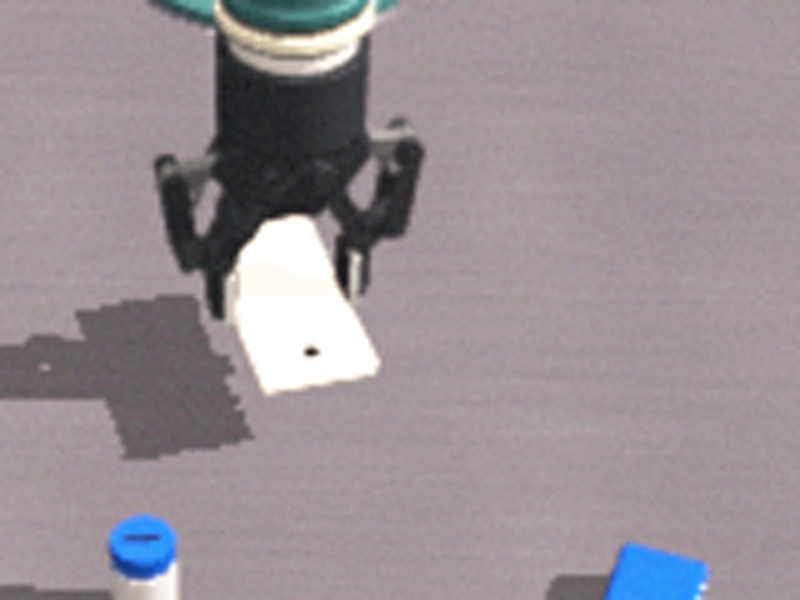

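View pics/w17.png

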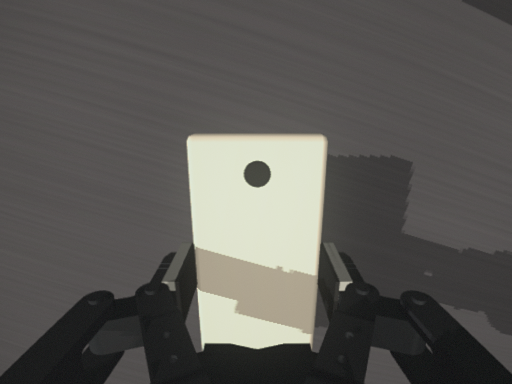

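```bash
python3 - <<'E'
from h import *
c=cam('wrist')
st=bot.read_state();z=st['tool_pos'][2]-.0224+.010
w=ray(c,[(188,138),(326,138),(257,174)],z)
u=np.array([np.cos(np.radians(17)),np.sin(np.radians(17))])
m=w[:2,:2].mean(0); print(w.round(4),'centre',m-u*.065,'tcp',st['tool_pos'])
s=cam('scene');d=cam('side')
for n,q in (('scene',s),('side',d)):
    hsv=cv2.cvtColor(q['pixels'],cv2.COLOR_RGB2HSV)
    m=cv2.inRange(hsv,(0,90,40),(16,255,255)); 
    x0,y0,x1,y1=(355,145,412,185) if n=='scene' else (140,118,200,152)
    mm=np.zeros_like(m);mm[y0:y1,x0:x1]=m[y0:y1,x0:x1]
    k=max(cv2.findContours(mm,cv2.RETR_EXTERNAL,cv2.CHAIN_APPROX_NONE)[0],key=cv2.contourArea)
    e=cv2.fitEllipse(k);print(n,'ell',e, ray(q,k.reshape(-1,2).astype(float),.008).mean(0).round(4), ray(q,e[0],.007).round(4))
    dk=(q['pixels'].max(2)<75).astype(np.uint8)&(mm*0+1); dd=np.zeros_like(dk)
    cx,cy=map(int,e[0]); dd[cy-5:cy+5,cx-6:cx+7]=dk[cy-5:cy+5,cx-6:cx+7]
    ys,xs=np.nonzero(dd); print('dot',len(xs),xs.mean(),ys.mean(),ray(q,(xs.mean(),ys.mean()),.010).round(4))
E
```

```text
[[0.5091 0.0594 0.0567]
 [0.5263 0.0029 0.0567]
 [0.5025 0.0265 0.0567]] centre [0.45555401 0.01212421] tcp [0.45737492 0.01284018 0.06914956]
scene ell ((382.6771545410156, 164.4261016845703), (24.00491714477539, 36.73937225341797), 103.77040100097656) [0.4515 0.3656 0.008 ] [[0.4512 0.3663 0.007 ]]
dot 23 382.9130434782609 162.65217391304347 [[0.4471 0.3671 0.01  ]]
side ell ((155.1924591064453, 136.36424255371094), (7.664267539978027, 14.596196174621582), 169.85446166992188) [0.4112 0.3596 0.008 ] [[0.41   0.3626 0.007 ]]
dot 34 159.2058823529412 135.52941176470588 [[0.422  0.3596 0.01  ]]
```

```bash
python3 plan.py .455 .22 .12 17| cut -c1-200
```

```text
t 40.27 p [0.4563 0.0129 0.068 ] yaw 16.98 tilt 0.22 w 0.709 F [-0.8  0.3 -1.9] q [-0.03  0.06  2.23  0.    0.86  1.24]
zaxis [-0.0023  0.0032 -1.    ]
n 6
[0.0099, -0.0331, -0.0086] -0.0
[0.0099, -0.0331, -0.0086] -0.0
[0.0099, -0.0331, -0.0086] -0.0
[0.0099, -0.0331, -0.0086] -0.0
[0.0099, -0.0331, -0.0086] -0.0
[0.0099, -0.0331, -0.0086] -0.0
```

Call:
servo_tool(moves=[[160,[0.003,-0.01,-0.006],0],[160,[0.006,-0.018,-0.008],0],[160,[0.007,-0.022,-0.008],0],[160,[0.007,-0.024,-0.008],0],[160,[0.007,-0.024,-0.006],0],[160,[0.007,-0.024,-0.004],0],[160,[0.007,-0.022,0],0],[160,[0.006,-0.018,0],0]])

```text
time: 40.93
tool_pos: [0.4529, 0.19, 0.1081]
tcp_rot: [-3.104, -0.449, 0.018]
wrist_force: [-0.1, 0.1, -1.0]
width: 0.705
```

```bash
python3 - <<'E'
from box import *
c=cam('wrist','w18'); np.savez('w18.npz',**{k:np.array(v) for k,v in c.items()})
E
python3 plan.py .45 .366 .1 17| cut -c1-200
```

```text
t 40.98 p [0.4535 0.1928 0.1085] yaw 16.48 tilt 0.71 w 0.711 F [-0.1  3.5 -1.1] q [0.35 0.07 2.12 0.01 0.96 1.62]
zaxis [-0.0107  0.0063 -0.9999]
n 5
[0.0092, -0.0334, 0.0019] -0.002
[0.0092, -0.0334, 0.0019] -0.002
[0.0093, -0.0334, 0.0019] -0.002
[0.0093, -0.0333, 0.0019] -0.002
[0.0094, -0.0333, 0.0019] -0.002
```

View pics/w18.png

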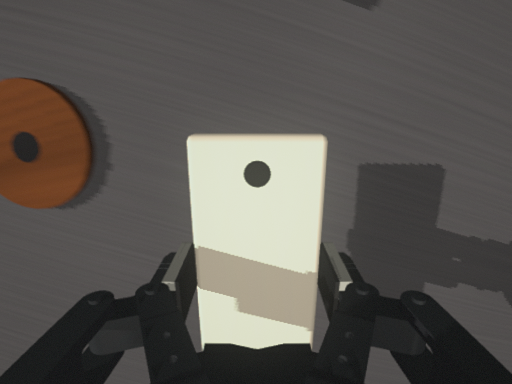

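```bash
python3 - <<'E'
from h import *
c=np.load('w18.npz')
print(ray(c,[(25.5,146.5)],.010))
c=cam('wrist','w19'); np.savez('w19.npz',**{k:np.array(v) for k,v in c.items()})
g=c['pixels'].astype(int).max(2)
ys,xs=np.nonzero(g[130:165,5:50]<60);print(len(xs),xs.mean()+5,ys.mean()+130, ray(c,[(xs.mean()+5,ys.mean()+130)],.010))
w=ray(c,[(188,137),(326,137)],bot.read_state()['tool_pos'][2]-.0224+.01); 
st=bot.read_state();y=np.radians(16.5);print(w[:,:2].mean(0)-.065*np.array([np.cos(y),np.sin(y)]),st['tool_pos'])
E
```

```text
[[0.44807665 0.36981864 0.01      ]]
653 32.79938744257274 149.20673813169984 [[0.44796924 0.3675668  0.01      ]]
[0.45142279 0.19237873] [0.45332921 0.19093235 0.10817397]
```

```bash
python3 plan.py .4495 .3665 .09 17| cut -c1-200
```

```text
t 41.03 p [0.4533 0.1909 0.1082] yaw 16.6 tilt 0.69 w 0.71 F [ 0.7 -0.7 -1.5] q [0.34 0.07 2.13 0.01 0.96 1.62]
zaxis [-0.0113  0.0043 -0.9999]
n 5
[0.0093, -0.0338, 0.0038] -0.001
[0.0094, -0.0338, 0.0038] -0.001
[0.0094, -0.0338, 0.0038] -0.001
[0.0095, -0.0338, 0.0038] -0.001
[0.0095, -0.0338, 0.0038] -0.001
```

Call:
servo_tool(moves=[[160,[0.004,-0.014,0],-0.001],[160,[0.007,-0.022,0.002],-0.001],[160,[0.007,-0.026,0.002],-0.001],[160,[0.007,-0.026,0.002],-0.001],[160,[0.007,-0.026,0.003],-0.001],[160,[0.006,-0.022,0.003],0],[160,[0.004,-0.014,0.002],0],[160,[0.002,-0.006,0],0]])

```text
time: 41.7
tool_pos: [0.4453, 0.3577, 0.0909]
tcp_rot: [-3.107, -0.459, 0.03]
wrist_force: [-0.1, -0.3, -1.8]
width: 0.707
```

```bash
python3 plan.py .4495 .3665 .09 17| cut -c1-200
```

```text
t 41.7 p [0.4453 0.3577 0.0909] yaw 16.83 tilt 1.11 w 0.707 F [-0.1 -0.3 -1.8] q [0.63 0.24 1.97 0.01 0.96 1.9 ]
zaxis [-0.0192 -0.0025 -0.9998]
n 1
[0.0066, -0.0072, 0.0008] -0.003
```

Call:
servo_tool(moves=[[160,[0.002,-0.002,0.006],-0.001],[160,[0.002,-0.002,0.01],-0.001],[160,[0.002,-0.001,0.01],0],[160,[0.001,0,0.008],0],[160,[0,0,0.005],0],[160,[0,0,0.003],0],[160,[0,0,0.001],0],[160,[0,0,0],0]])

```text
time: 42.37
tool_pos: [0.4489, 0.3594, 0.0407]
tcp_rot: [3.103, 0.458, -0.04]
wrist_force: [-0.6, -0.0, -1.6]
width: 0.711
```

```bash
python3 plan.py .4495 .3665 .033 17| cut -c1-200; python3 - <<'E'
from h import *
s=cam('scene');d=cam('side')
cv2.imwrite('pics/s20z.png',cv2.resize(s['pixels'][90:210,320:440,::-1],None,fx=5,fy=5,interpolation=2))
cv2.imwrite('pics/d20z.png',cv2.resize(d['pixels'][60:180,100:240,::-1],None,fx=5,fy=5,interpolation=2))
E
```

```text
t 42.37 p [0.4489 0.3594 0.0407] yaw 16.8 tilt 1.49 w 0.711 F [-0.6 -0.  -1.6] q [0.63 0.31 1.98 0.01 0.87 1.9 ]
zaxis [-0.0245 -0.0084 -0.9997]
n 1
[0.0028, -0.0066, 0.0076] -0.003
```

View pics/s20z.png

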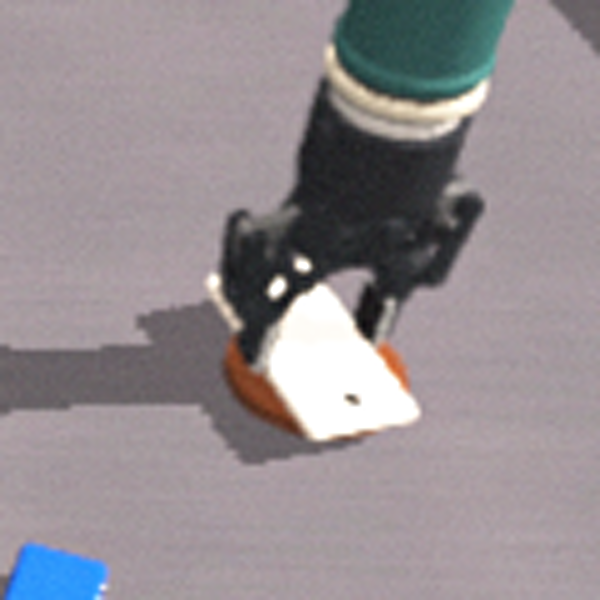

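View pics/d20z.png

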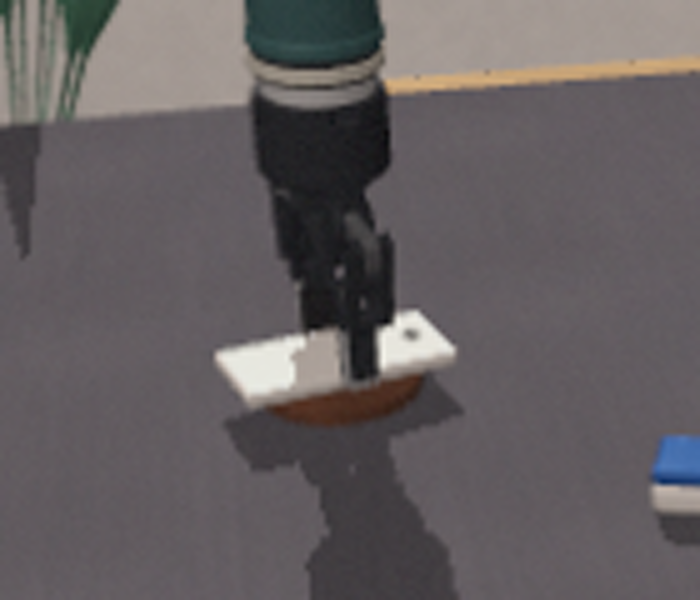

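Call:
servo_tool(moves=[[160,[0.001,-0.003,0.001],-0.002],[160,[0.001,-0.003,0.001],0],[160,[0.001,-0.001,0.002],0],[160,[0,0,0.001],0],[160,[0,0,0],0],[160,[0,0,0],0],[160,[0,0,0],0],[160,[0,0,0],0]])

```text
time: 43.13
tool_pos: [0.4516, 0.3698, 0.0382]
tcp_rot: [3.105, 0.464, -0.032]
wrist_force: [-0.5, -0.9, -1.2]
width: 0.707
```

```bash
python3 plan.py .4495 .3665 .0335 17| cut -c1-200
```

```text
t 43.13 p [0.4516 0.3698 0.0382] yaw 16.98 tilt 1.16 w 0.707 F [-0.5 -0.9 -1.2] q [0.64 0.33 1.96 0.01 0.87 1.91]
zaxis [-0.0197 -0.0047 -0.9998]
n 1
[-0.0028, 0.0026, 0.0048] -0.0
```

Call:
servo_tool(moves=[[160,[-0.001,0.002,0.001],0],[160,[-0.001,0.001,0.001],0],[160,[-0.001,0,0.001],0],[160,[0,0,0.001],0],[160,[0,0,0],0],[160,[0,0,0],0],[160,[0,0,0],0],[160,[0,0,0],0]])

```text
time: 43.8
tool_pos: [0.449, 0.3651, 0.0337]
tcp_rot: [3.105, 0.463, -0.032]
wrist_force: [0.2, -0.0, -1.3]
width: 0.706
```

```bash
python3 plan.py .4495 .3665 .0335 17| cut -c1-200;python3 - <<'E'
from h import *
c=cam('wrist','w21')
w=ray(c,[(188,137),(326,137)],bot.read_state()['tool_pos'][2]-.0224+.01); 
y=np.radians(16.9);print(w[:,:2].mean(0)-.065*np.array([np.cos(y),np.sin(y)]))
E
```

```text
t 43.8 p [0.449  0.3651 0.0337] yaw 16.96 tilt 1.19 w 0.706 F [ 0.2 -0.  -1.3] q [0.64 0.33 1.98 0.01 0.86 1.9 ]
zaxis [-0.0201 -0.0051 -0.9998]
n 1
[0.0009, -0.0012, 0.0002] -0.001
[0.44688734 0.3645914 ]
```

View pics/w21.png

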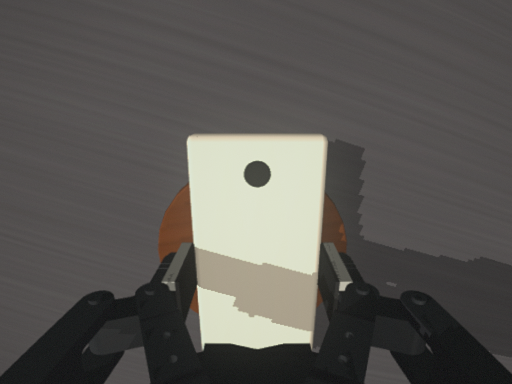

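Call:
servo_tool(moves=[[160,[0.001,-0.001,0],0],[160,[0.001,-0.001,0],0],[160,[0,0,0.001],0],[160,[0,0,0],0],[160,[0,0,0],0],[160,[0,0,0],0],[160,[0,0,0],0],[160,[0,0,0],0]])

```text
time: 44.52
tool_pos: [0.4507, 0.3681, 0.0334]
tcp_rot: [3.105, 0.463, -0.032]
wrist_force: [-0.8, -1.2, -0.9]
width: 0.705
```

```bash
python3 plan.py .4505 .367 .033 17| cut -c1-200;python3 - <<'E'
from h import *
c=cam('wrist','w22')
w=ray(c,[(188,137),(326,137)],bot.read_state()['tool_pos'][2]-.0224+.01); 
y=np.radians(16.9);print(w[:,:2].mean(0)-.065*np.array([np.cos(y),np.sin(y)]))
r=c['pixels'].astype(int)
for row in (215,230):
    m=(r[row,:,0]-r[row,:,2]>50); xs=np.nonzero(m)[0]; print(row,xs.min(),xs.max(),np.nonzero(r[row].min(1)>150)[0][[0,-1]])
E
```

```text
t 44.52 p [0.4507 0.3681 0.0334] yaw 16.97 tilt 1.17 w 0.705 F [-0.8 -1.2 -0.9] q [0.64 0.33 1.97 0.01 0.86 1.91]
zaxis [-0.0197 -0.005  -0.9998]
n 1
[-0.0006, 0.001, 0.0004] -0.001
[0.44866027 0.36762472]
215 172 190 [192 320]
230 166 346 [193 319]
```

Call:
servo_tool(moves=[[160,[0,0,0.001],0],[160,[0,0,0.001],0],[160,[0,0,0],0],[160,[0,0,0],0],[160,[0,0,0],0],[160,[0,0,0],0],[160,[0,0,0],0],[160,[0,0,0],0]])

```text
time: 45.23
tool_pos: [0.4508, 0.3682, 0.033]
tcp_rot: [3.105, 0.463, -0.032]
wrist_force: [-1.2, -0.9, 1.1]
width: 0.709
```

```bash
python3 plan.py .4505 .367 .033 17| cut -c1-200
```

```text
t 45.23 p [0.4508 0.3682 0.033 ] yaw 16.97 tilt 1.16 w 0.709 F [-1.2 -0.9  1.1] q [0.64 0.33 1.97 0.01 0.86 1.91]
zaxis [-0.0197 -0.0049 -0.9998]
n 1
[-0.0006, 0.001, -0.0] -0.001
```

Call:
servo_tool(moves=[[90,[0,0,0],0],[75,[0,0,0],0],[65,[0,0,0],0],[55,[0,0,0],0],[45,[0,0,0],0],[35,[0,0,0],0],[25,[0,0,0],0],[15,[0,0,0],0]])

```text
time: 45.9
tool_pos: [0.4517, 0.3689, 0.0328]
tcp_rot: [3.106, 0.463, -0.029]
wrist_force: [0.3, -0.6, 0.2]
width: 0.939
```

```bash
python3 plan.py | cut -c1-200; python3 -c "
from h import *
cam('wrist','w23')"
```

```text
t 45.9 p [0.4517 0.3689 0.0328] yaw 16.97 tilt 1.05 w 0.939 F [ 0.3 -0.6  0.2] q [0.64 0.33 1.97 0.01 0.85 1.91]
zaxis [-0.0181 -0.0036 -0.9998]
```

View pics/w23.png

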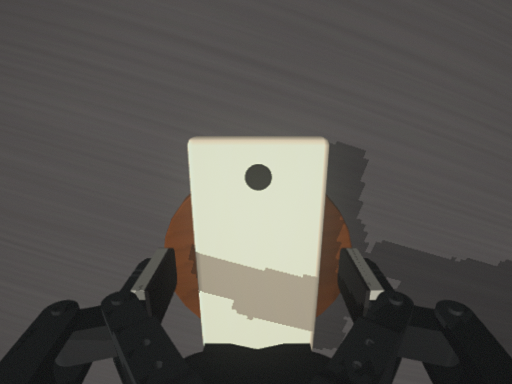

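Released. Lift straight up, then check everything.

Call:
servo_tool(moves=[[0,[0,0,-0.003],0],[0,[0,0,-0.008],0],[0,[0,0,-0.014],0],[0,[0,0,-0.02],0],[0,[0,0,-0.026],0],[0,[0,0,-0.026],0],[0,[0,0,-0.02],0],[0,[0,0,-0.01],0]])

```text
time: 46.62
tool_pos: [0.4514, 0.3674, 0.1641]
tcp_rot: [3.102, 0.463, -0.041]
wrist_force: [0.5, 0.7, 0.7]
width: 0.998
```

Call:
servo_tool(moves=[[0,[-0.008,0,-0.012],0],[0,[-0.014,0,-0.016],0],[0,[-0.014,0,-0.016],0],[0,[-0.014,0,-0.014],0],[0,[-0.01,0,-0.008],0],[0,[-0.004,0,-0.003],0],[0,[0,0,0],0],[0,[0,0,0],0]])

```text
time: 47.28
tool_pos: [0.3913, 0.3495, 0.2439]
tcp_rot: [3.107, 0.463, -0.027]
wrist_force: [0.1, 0.0, -0.3]
width: 0.998
```

```bash
python3 plan.py | cut -c1-200; python3 - <<'E'
from box import *
w=cam('wrist','w24');s=cam('scene','s24');d=cam('side','d24')
print('phone wrist');rect(w,(0,0,190),(179,50,255),.020,800)
for n,c in (('scene',s),('side',d)):
    print(n);rect(c,(0,0,200),(179,45,255),.020,150,(330,120,430,200) if n=='scene' else (120,90,240,170))
g=s['pixels'][:,:,::-1]
cv2.imwrite('pics/s24a.png',cv2.resize(g[130:280,80:240],None,fx=4,fy=4,interpolation=2))
cv2.imwrite('pics/s24b.png',cv2.resize(g[110:240,240:440],None,fx=4,fy=4,interpolation=2))
g=d['pixels'][:,:,::-1]
cv2.imwrite('pics/d24a.png',cv2.resize(g[234:384,140:320],None,fx=4,fy=4,interpolation=2))
h=cv2.cvtColor(s['pixels'],cv2.COLOR_RGB2HSV);m=cv2.inRange(h,(100,150,80),(125,255,255))
k,l,st,ce=cv2.connectedComponentsWithStats(m)
print([ (st[i,:].tolist(),ce[i].round(1)) for i in range(1,k) if st[i,4]>40])
E
```

```text
t 47.28 p [0.3913 0.3495 0.2439] yaw 16.94 tilt 0.98 w 0.998 F [ 0.1  0.  -0.3] q [ 0.68 -0.    1.93  0.01  1.23  1.95]
zaxis [-0.0169 -0.0026 -0.9999]
phone wrist
px [256. 107.] C 0.449 0.3687 size 126.4 60.8 ang 16.9
scene
px [385. 162.] C 0.4523 0.3669 size 139.1 68.1 ang 17.0
side
px [167. 132.] C 0.4466 0.3625 size 125.1 57.7 ang 17.1
[([168, 193, 13, 18, 199], array([173.9, 201.4])), ([222, 193, 13, 12, 125], array([228. , 198.8])), ([320, 199, 21, 19, 283], array([330., 208.]))]
```

View pics/s24a.png

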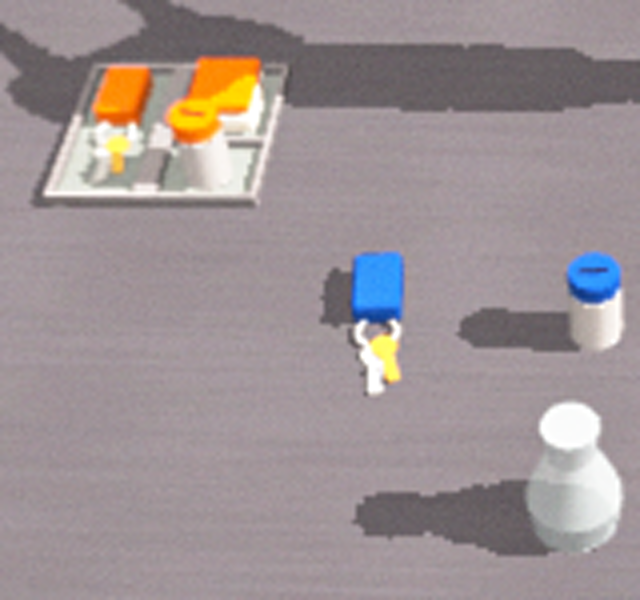

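View pics/s24b.png

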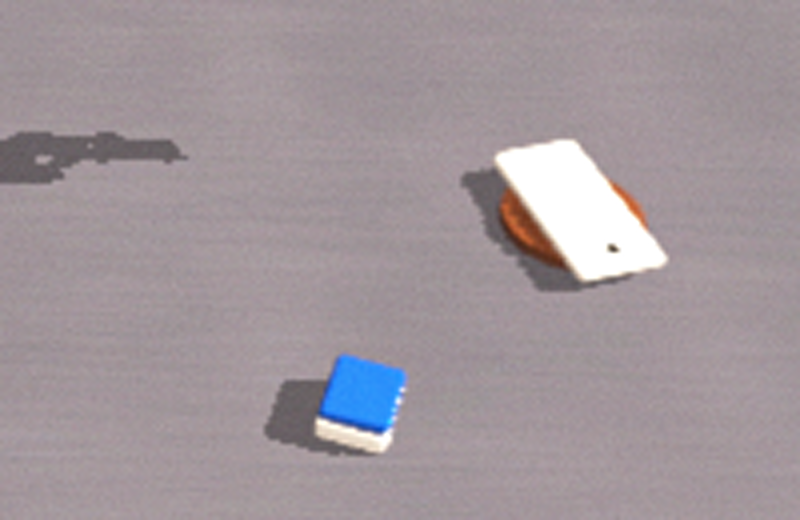

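View pics/d24a.png

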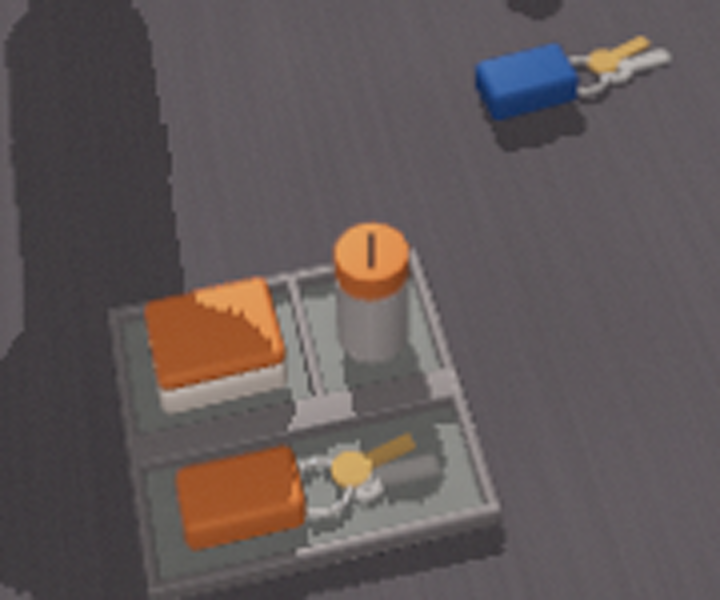

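View pics/w24.png

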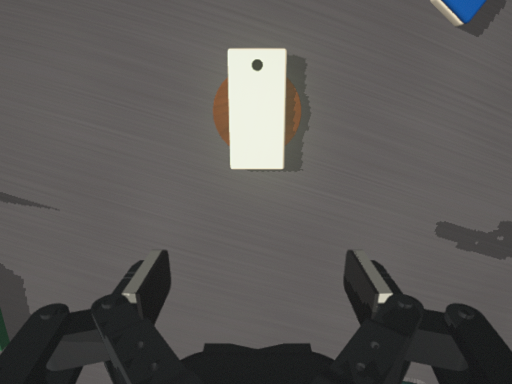

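```bash
python3 -c "
from workcell import bot
print(bot.finish_job())"
```

```text
the job is handed in; nothing more can be done
None
```

The job is handed in after 47 s of the allowed 109 s, done in the order you asked. The keys lie flat in the long pocket, the earphone case is lid-up in the middle-sized pocket, and the coin tube stands upright in the small pocket. The white phone lies flat on the charging pad.

**Last checks:**
- **Caddy:** the scene and side pictures show all three orange things inside their pockets.
- **Phone:** its measured centre is within about 1 to 1.5 mm of the pad's centre in the wrist and side views. The scene camera's rough outline came out oversized and was about 5 mm off the pad dot along x, so I relied on the other two.
- **Left alone:** the blue look-alikes are within 0.1 pixel of where they started. The vase looks unmoved and is still standing, but I checked it only by eye.
- **Arm:** it ended clear of everything, with the gripper open.

**What went wrong on the way:**
- **Tool tilt:** the tool slowly tilted as it moved, up to about 16° while it held nothing. I straightened it by pushing against the arm's inner reach limit. This drove joint 3 to about 2.571 rad, against a stated (rounded) limit of 2.57, so check that if limits are judged exactly.
- **Keys:** the fingertips touched down with about 7 N during the first grasp, so I took hold again slightly higher.

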